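Unplug the blow nozzle, load the fence jig and clamp it

ROBOT

A 6-joint arm with a two-finger parallel gripper is mounted at the origin on the work surface. World frame = base frame: x ahead of the robot, y to its left, z up, the work surface at z = 0. Lengths are in mm, angles in degrees, forces in N, time in s.
With the tool pointing down it reaches from about 350 to 850 mm from the base axis. Payload 8.1 kg.
Tool frame: the origin (TCP) lies at the very end of the fingers, on their centre line; the grasp point (between the pads) lies 19 mm behind it; z points along the fingers, y is the direction in which the jaws open and shut (so a half turn about z gives the same grasp; the last joint's range is limited). The gripper opens to 85 mm and grips with 20 to 120 N. Pads are 22 mm wide; open, the fingers measure 114 mm over their backs; the gripper's body (76 mm by 85 mm) begins 54 mm behind the grasp point. The pads swing forward as they close: fully open they stand 13 mm farther back than shut.
Start: joints at [69.591, 7.471, 85.268, -0, 87.261, -4.893], TCP at [160.479, 578.145, 231.292] pointing down, gripper open.
Joint ranges: [-169.43, 169.43], [-51.17, 129.36], [1.28, 143.12], [-76.62, 256.62], [0, 156.53], [-152.29, 152.29]. Speed limits (degrees/s): [136.94, 136.94, 159.86, 180, 180, 180].

INTERFACE

Orientations are given as [roll, pitch, yaw] about the fixed x, y, z axes, in that order (R = Rz(yaw) Ry(pitch) Rx(roll)).
In Python, from bench import r gives the robot as it stands.
- The arm moves only by the shell command python3 -m crank 'ROWS' [OPENING] [FORCE]. ROWS is JSON, a list that holds one entry, the list of rows, each a list of 6 numbers: the shift along the tool's x, y, z in m, then the turn, a rotation vector about the tool's x, y, z in rad. A call has 1 to 10 rows; each row is the pose to reach, as a shift and turn from the pose measured when the call began, along the tool's axes at that moment; what a row does not reach only later rows make up. A row lasts 1/8 s, in which the tool goes at most 62.5 mm and 10.7 degrees, less where a joint would pass 70% of its speed; a pose out of reach is approached as far as the arm can. A call with a gripper value outside its range is refused whole. OPENING is the closure, from 0 (fully open) to 1 (shut), set as the call begins (- or left out, the last holds). The fingers move at their own pace and stop on an object; FORCE is the grip in N (left out, the last holds). Time passes only in rows, so rows that repeat a pose let the fingers close. It gives the time, the measured TCP pose, the force and the opening at its end, in the units of the state.
- r.sense(): the state, without advancing time (a new reading comes with each control period).
- r.snapshot(name): name is "scene" or "top" or "wrist"; returns (picture, depth): 420x560x3 uint8, blue, green, red; 420x560 float32, mm along the optical axis (not along the pixel's ray), 0 where there is no reading.
- r.get_calibration(name): a dict with "mtx" (3x3 intrinsics, pixels), "k1" (the pictures are not rectified: a ray, as slopes to the right and down, at radius r is drawn at 1 + k1 r^2 times it, then the intrinsics apply), "cam_to_world" (4x4, takes a point from camera to world coordinates). Camera axes: x right, y down, z forward; pixel columns grow to the right and rows downward; lengths in mm; the calibration is good to about 2 mm. A picture is of the moment at which its call begins: read the wrist's pose just before it. get_calibration takes no time and is no camera call; for the wrist camera it gives the pose at the moment of the call.
- r.hand_in(): hands the job in, once; it reports no verdict.
Trained networks look in the newest picture that a camera, given by its name, has taken for a name from the list of things; names that differ only in an ending like _2 or _b are one class to them, and where a whole thing is asked for, a point or a joint stands for the part that bears it (a point fixed in the world has none). Each returns a list of dicts, best first, with "conf" (0 to 1); they miss things now and then, are a little off and sometimes report something else, mostly with a low value. They report only what shows in the picture. A call takes as long as a camera call. They do not tell look-alikes from the thing itself.
- r.look_for(thing, camera): "extent" ([left, top, right, bottom] in pixels, round what is visible of it).
- r.landmark_of(thing, camera): "pixel" ([column, row] in pixels: a listed point, or the origin of a listed thing).
The state is a dict: "time": time; "joint_pos": joint angles; "qd": joint speeds; "joint_efforts": joint torques, N m; "tool_pos": TCP position; "tcp_rot": TCP orientation; "ft_force": force on the tool from outside, world axes, zero at the start; "wrist_torque": the same for the moment, N m; "finger_gap": finger opening in mm.
Only numpy, scipy, OpenCV 4.12 (cv2) and the standard library are available. Lean on these libraries where they do the work, as an engineer would, in place of code of your own. Each camera call takes 0.05 s, during which the arm holds its last target.

TASK

Get the fence jig ready for pinning. First take the brass blow nozzle off the bench air outlet: push the coupling's sprung sleeve down, draw the nozzle out, let the sleeve spring back up, and leave the nozzle in the green tray. Then check the toggle clamp and open it if it is not fully open, lay every long slat lying on the bench flat in a slot of its own in the jig, centred in the slot's length, and close the clamp fully over them; do not shove or knock over the doll, the glue, the paint or the wheel.

Things in the scene. Friction and masses are not known exactly. Their poses are not given: they have to be found in the camera images.
- outlet: fixed bench air outlet: aluminium manifold on a steel foot (x -40 to 40, y -95 to 55 mm) with one upright quick coupling; its axis is the body's z axis, origin on the table below it. Socket mouth (steel nose 23 mm wide, bore 18 mm) 105 mm above the table. A pressure gauge (44 mm dial, top at 100 mm) stands 62 mm from the coupling on the -y side. Place and turn vary
- sleeve (a joint): how far the coupling's sleeve is pushed down, m: 0 = sprung up, locked; 0.012 = bottom. It takes 6 N at first, 13 N at the bottom. Past 4 mm the latch lets go (push to 9 mm to be sure) and the valve spring lifts the nozzle 10 mm. Let the sleeve up and the nozzle stays standing loosely in the mouth, free to be drawn straight up (20 mm more). With the sleeve up, a nozzle not yet lifted is locked
- sleeve_top (a point): centre of the flat top face of the sleeve's flange, on the coupling's axis; the flange is a ring 56 mm across with a 25 mm hole (the nozzle and the socket's nose stand in it), 5 mm thick; its top is 104 mm above the table at rest and moves down with the sleeve. Fingertips held 32 to 45 mm apart straddle the nozzle and rest on the flange
- nozzle: loose brass blow nozzle with a steel plug, 66 mm long, 120 g. Origin at the plug's end, z along its length to the tip. Plug 15 mm thick from 0 to 30 mm, hexagonal brass body 20 mm across flats from 30 to 54 mm, cone to 66 mm. At the start locked upright in the coupling, origin 76 mm above the table (86 mm once the valve spring has lifted it)
- nozzle_mid (a point): middle of the nozzle's length, on its axis, 33 mm from the plug end
- tray: fixed green open tray, 140 x 130 mm outside (x, y), 30 mm high, walls and floor 5 mm; origin: the centre of its underside, on the table
- jig: fixed plywood fence jig, board x -65 to 175 mm, y -110 to 110 mm. Origin on the table under the centre of its four slots. They run along its x axis at y = -75, -25, 25, 75 mm, 26 mm wide, between ribs 6 mm high (x -60 to 55 mm); slot floor 12 mm, rib tops 18 mm above the table. Behind them a stop strip (x 73 to 81 mm, 24 mm high), then the toggle clamp
- clamp_handle (a joint): angle of the clamp's handle, rad: 0 = upright = closed, locked over centre; 1.45 = swung to the jig's +x side = fully open. The arm follows: closed, its pressure bar (14 x 176 mm) lies across all slots at jig x = 40 mm; open, it stands at x = 80 to 100 mm, 130 mm up. It stays where it is left: shut, ajar or open at the start. On slats the last 0.2 rad are stiff (5 N at the grip); it snaps to 0
- clamp_grip (a point): point on the axis of the handle's red round grip (18 mm thick, 60 mm long), 72 mm from the pivot, 25 mm short of the handle's end. The handle swings in the jig's x-z plane
- clamp_pivot (a point): the handle's pivot, 36 mm above the table at jig x = 145 mm, y = 0; the handle turns about the jig's y axis
- slat0: loose wooden slat of square section, 130 x 20 x 20 mm (x, y, z), 45 g; origin: the centre of its underside at the start (any long face may lie down); may be absent
- slat1: loose wooden slat of square section, 130 x 20 x 20 mm (x, y, z), 45 g; origin: the centre of its underside at the start (any long face may lie down); may be absent
- slat2: loose wooden slat of square section, 130 x 20 x 20 mm (x, y, z), 45 g; origin: the centre of its underside at the start (any long face may lie down); may be absent
- slat3: loose wooden slat of square section, 130 x 20 x 20 mm (x, y, z), 45 g; origin: the centre of its underside at the start (any long face may lie down); may be absent
- slat0_c (a point): centre of slat 0; its x axis runs along the slat
- slat1_c (a point): centre of slat 1; its x axis runs along the slat
- slat2_c (a point): centre of slat 2; its x axis runs along the slat
- slat3_c (a point): centre of slat 3; its x axis runs along the slat
- doll: bystander: turned wooden doll, 112 mm high, 48 mm wide, origin under its foot
- glue: bystander: white glue bottle, 140 mm high, 56 mm wide, origin under it
- paint: bystander: paint jar, 62 mm high, 64 mm wide, origin under it
- wheel: bystander: wooden wheel lying flat, 84 mm across, 26 mm high, origin under it
Things that resemble listed ones, but are neither listed nor needed, are in the scene too. Several things have the shape of the nozzle; the one meant has the colours described above.

How it is judged:
By the outcome, as a careful person would: the job done as asked, in the order asked, and still so for the second after the job is handed in, with the robot touching nothing.
Of slat0, slat1, slat2, slat3 only 3 to 4 are there at a start; the rules pass over those that are not, and their reading is None.
At some moment in a run one of slat0, slat1, slat2, slat3 may be knocked a few centimetres aside while the robot is not near it.
Once in a run the grip may slacken for a moment while it holds something.
It also fails if it takes over 210 s, if anything falls off the work surface, if the arm or the gripper's body presses on something with over 40 N, if the wrist force passes 120 N, or if a joint passes its speed limit or range.

## Working session

There is one attempt and no reset: what is moved stays moved. The work goes in short steps, Python scripts to look and compute and a shell command to move; the robot and the scene stay as the last step left them, time stands still between calls to the robot, and variables do not carry over. Pictures are saved under pics/ and viewed, and the job is handed in when it is done.

```bash
ls -la; mkdir -p pics; python3 - <<'E'
from bench import r
import cv2
print(r.sense())
for n in ("scene","top","wrist"):
    p,d=r.snapshot(n); cv2.imwrite(f"pics/{n}0.png",p)
    c=r.get_calibration(n); print(n,c["mtx"],c["k1"],c["cam_to_world"])
E
```

```text
total 12
drwxr-xr-x  3 agent agent 4096 Dec  6 21:52 .
drwxr-xr-x 23 root  root  4096 Dec  6 21:52 ..
drwxr-xr-x  2 agent agent 4096 Dec  6 21:52 pics
{'time': 0.0, 'joint_pos': array([ 6.95920161e+01,  7.51505536e+00,  8.53305459e+01, -2.35723070e-03,
        8.72613083e+01, -4.89365704e+00]), 'qd': array([-0.07947822,  0.03036982, -0.08199267,  0.05067152, -0.04909658,
        0.10910659]), 'joint_efforts': array([-3.49306843e-03, -5.69388449e+01, -5.00554776e+01, -4.63259057e-04,
        1.47710089e-02, -5.01028126e-05]), 'tool_pos': array([160.29112326, 577.61306013, 230.23284311]), 'tcp_rot': array([-1.79893279e+02, -6.77434723e-03,  1.64485782e+02]), 'ft_force': array([-0.44408834, -0.04805145,  0.52706233]), 'wrist_torque': array([0.02464673, 0.01825918, 0.01925986]), 'finger_gap': 85.18269498073533}
scene [[395.21665256   0.         283.43519235]
 [  0.         395.21665256 205.46341584]
 [  0.           0.           1.        ]] -0.010128842302048935 [[ 7.93189257e-01  4.85646670e-01 -3.67420895e-01  9.21795610e+02]
 [ 6.08671261e-01 -6.13178304e-01  5.03519278e-01 -4.978046
[... 288 characters left out ...]
3768143 [[ 1.60997466e-02 -9.92468372e-01  1.21438579e-01  4.43884962e+02]
 [-9.99860426e-01 -1.65226360e-02 -2.47610097e-03 -3.56408488e+01]
 [ 4.46393734e-03 -1.21381765e-01 -9.92595860e-01  1.26746020e+03]
 [ 0.00000000e+00  0.00000000e+00  0.00000000e+00  1.00000000e+00]]
wrist [[300.31344453   0.         283.42634062]
 [  0.         300.31344453 213.54390118]
 [  0.           0.           1.        ]] -0.026265087896238354 [[ 2.67422888e-01  9.19789452e-01  2.87180019e-01  8.62150675e+01]
 [ 9.63572643e-01 -2.54163252e-01 -8.32394280e-02  5.98706524e+02]
 [-3.57214030e-03  2.98978938e-01 -9.54253024e-01  3.73295622e+02]
 [ 0.00000000e+00  0.00000000e+00  0.00000000e+00  1.00000000e+00]]
```

View pics/top0.png

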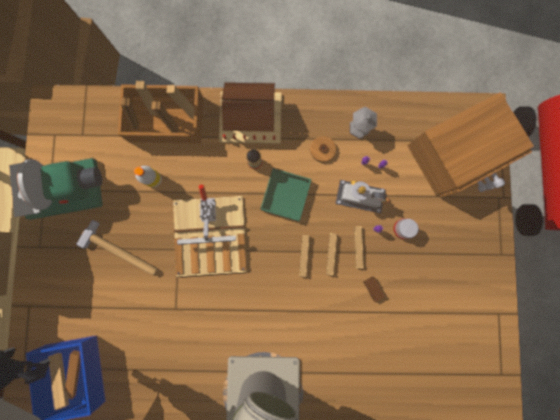

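View pics/scene0.png

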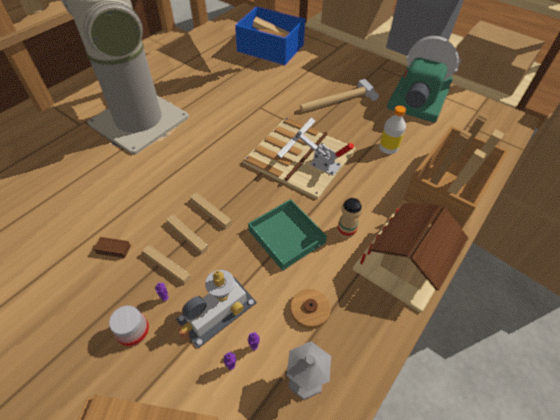

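View pics/wrist0.png

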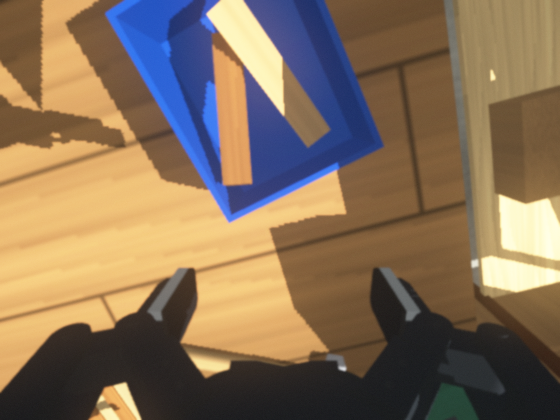

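```bash
cat > h.py <<'E'
from bench import r
import cv2, numpy as np
def ray(cal,px):
    K=np.array(cal["mtx"]);k1=cal["k1"]
    u=(np.array(px,float)-[K[0,2],K[1,2]])/[K[0,0],K[1,1]]
    s=u.copy()
    for _ in range(10): s=u/(1+k1*(s@s))
    return np.array([s[0],s[1],1.])
def at_depth(cal,px,z):
    T=np.array(cal["cam_to_world"]); return T[:3,:3]@(ray(cal,px)*z)+T[:3,3]
def at_z(cal,px,h):
    T=np.array(cal["cam_to_world"]); d=T[:3,:3]@ray(cal,px); o=T[:3,3]; return o+d*(h-o[2])/d[2]
def proj(cal,P):
    T=np.array(cal["cam_to_world"]); c=T[:3,:3].T@(np.array(P,float)-T[:3,3]); s=c[:2]/c[2]
    s=s*(1+cal["k1"]*(s@s)); K=cal["mtx"]; return np.array([K[0][0]*s[0]+K[0][2],K[1][1]*s[1]+K[1][2]])
def cloud(cal,dep):
    h,w=dep.shape; vv,uu=np.mgrid[0:h,0:w].astype(np.float64)
    K=np.array(cal["mtx"]);x=(uu-K[0,2])/K[0,0];y=(vv-K[1,2])/K[1,1];sx,sy=x.copy(),y.copy()
    for _ in range(8):
        f=1+cal["k1"]*(sx*sx+sy*sy); sx=x/f; sy=y/f
    T=np.array(cal["cam_to_world"]); P=np.stack([sx,sy,np.ones_like(sx)],-1)*dep[...,None]
    return P@T[:3,:3].T+T[:3,3]
E
python3 - <<'E'
from h import *
cal={n:r.get_calibration(n) for n in("scene","top")}
im={}
for n in cal:
    p,d=r.snapshot(n); im[n]=(p,d); np.save(f"pics/{n}_d.npy",d)
things=["outlet","sleeve_top","nozzle","nozzle_mid","tray","jig","clamp_handle","clamp_grip","clamp_pivot","slat0","slat0_c","doll","glue","paint","wheel"]
for n in cal:
  d=im[n][1];C=cloud(cal[n],d)
  for t in things:
    for o in r.landmark_of(t,n)[:5]:
        px=o["pixel"]; i,j=int(px[1]+.5),int(px[0]+.5)
        if o["conf"]>.2: print(n,t,round(o["conf"],2),np.round(px,1),np.round(C[min(i,419),min(j,559)]))
p=im["top"][0]; cv2.imwrite("pics/tc.png",cv2.resize(p[90:300,150:430],None,fx=2.8,fy=2.8,interpolation=cv2.INTER_CUBIC))
p=im["scene"][0]; cv2.imwrite("pics/sc.png",cv2.resize(p[100:400,80:380],None,fx=2,fy=2,interpolation=cv2.INTER_CUBIC))
print(r.sense()["time"])
E
```

```text
scene outlet 0.66 [343.2 147. ] [603. 187. 102.]
scene sleeve_top 0.68 [217.7 281.1] [ 625. -289.  128.]
scene nozzle 0.69 [255. 348.] [ 731. -315.   16.]
scene nozzle 0.65 [164.7 301.9] [ 514. -355.    1.]
scene nozzle 0.56 [230.  364.7] [ 721. -373.   41.]
scene nozzle 0.49 [223.2 286.3] [ 629. -283.  102.]
scene nozzle_mid 0.71 [218.7 276.2] [ 624. -283.  136.]
scene nozzle_mid 0.69 [229.9 359.7] [ 719. -369.   57.]
scene nozzle_mid 0.54 [252.9 340.1] [ 729. -316.   57.]
scene nozzle_mid 0.47 [166.2 293.3] [ 518. -346.   34.]
scene nozzle_mid 0.45 [389.6 146.2] [670. 346.  30.]
scene tray 0.59 [288.  236.3] [618. -59.   2.]
scene tray 0.58 [387.3 145. ] [ 922. -498.  788.]
scene jig 0.92 [282.3 152.2] [472. 105.  68.]Traceback (most recent call last):
  File "<stdin>", line 10, in <module>
ValueError: it knows: clamp_grip, clamp_pivot, doll, glue, jig, nozzle, nozzle_mid, outlet, paint, slat, slat0, slat1, slat2, slat3, sleeve_top, tray, wheel
```

```bash

python3 - <<'E'
from h import *
cal={n:r.get_calibration(n) for n in("scene","top")}
im={}
for n in cal:
    p,d=r.snapshot(n); im[n]=(p,d); np.save(f"pics/{n}_d.npy",d); cv2.imwrite(f"pics/{n}_p.png",p)
p=im["top"][0]; cv2.imwrite("pics/tc.png",cv2.resize(p[90:300,150:430],None,fx=2.8,fy=2.8,interpolation=cv2.INTER_CUBIC))
p=im["scene"][0]; cv2.imwrite("pics/sc.png",cv2.resize(p[100:400,80:380],None,fx=2,fy=2,interpolation=cv2.INTER_CUBIC))
things=["outlet","sleeve_top","nozzle_mid","tray","jig","clamp_grip","clamp_pivot","slat0_c","slat0","doll","glue","paint","wheel"]
for n in cal:
  d=im[n][1];C=cloud(cal[n],d)
  for t in things:
    if n=="scene" and t in("outlet","sleeve_top","nozzle_mid","tray","jig"): continue
    try: L=r.landmark_of(t,n)[:6]
    except ValueError as e: print(t,"?");continue
    for o in L:
        px=o["pixel"]; i,j=int(px[1]+.5),int(px[0]+.5)
        if o["conf"]>.2: print(n,t,round(o["conf"],2),np.round(px,1),np.round(C[min(i,419),min(j,559)]))
print(r.sense()["time"])
E
```

```text
scene clamp_grip 0.55 [344.5 146.1] [607. 188. 108.]
scene clamp_pivot 0.7 [329.  158.3] [574. 175.  55.]
scene slat0_c 0.59 [187.6 231.9] [ 432. -205.   18.]
scene slat0 0.63 [209.6 207.1] [ 421. -119.   19.]
scene slat0 0.59 [170.8 262.7] [ 463. -286.   17.]
scene slat0 0.55 [190.2 236.9] [ 447. -212.   19.]
scene doll 0.92 [348.3 231.9] [731.  24.  25.]
scene glue 0.75 [387.2 145.6] [662. 346.  26.]
scene paint 0.64 [133.9 328.1] [ 538. -437.   58.]
scene wheel 0.64 [308.7 310.8] [ 772. -192.   24.]
top outlet 0.72 [354.6 193.9] [ 607. -265.  104.]
top sleeve_top 0.75 [359. 189.] [ 618. -271.  131.]
top nozzle_mid 0.62 [383.9 165. ] [ 708. -367.   52.]
top nozzle_mid 0.6 [359.2 192.4] [ 610. -272.  126.]
top nozzle_mid 0.39 [376.2 231.4] [ 501. -342.   41.]
top nozzle_mid 0.38 [366.1 164.5] [ 718. -322.    0.]
top tray 0.57 [284.6 192.6] [621. -58.   0.]
top jig 0.78 [209.2 249.5] [434. 178.  16.]
top jig 0.6 [252.  164.9] [702.  48.  45.]
top clamp_grip 0.71 [200.9 193.4] [603. 194. 103.]
top clamp_grip 0.45 [354.2 192.9] [ 610. -262.  101.]
top clamp_grip 0.44 [285.1 193.2] [621. -58.   0.]
top clamp_pivot 0.79 [207.3 203.9] [579. 190.  17.]
top slat0_c 0.78 [331.4 256.4] [ 422. -205.   20.]
top slat0_c 0.26 [357.3 191.4] [ 615. -270.  109.]
top slat0 0.78 [354.1 247.2] [ 451. -281.   -2.]
top slat0 0.62 [304.8 254.4] [ 427. -123.   21.]
top slat0 0.6 [328.8 253.2] [ 431. -199.   12.]
top doll 0.61 [253.7 163.8] [702.  41.  59.]
top glue 0.79 [151.  178.1] [647. 349.  92.]
top paint 0.89 [401.1 231.5] [ 498. -413.   63.]
top wheel 0.78 [320.9 149.3] [ 763. -172.   25.]
1.7
```

View pics/tc.png

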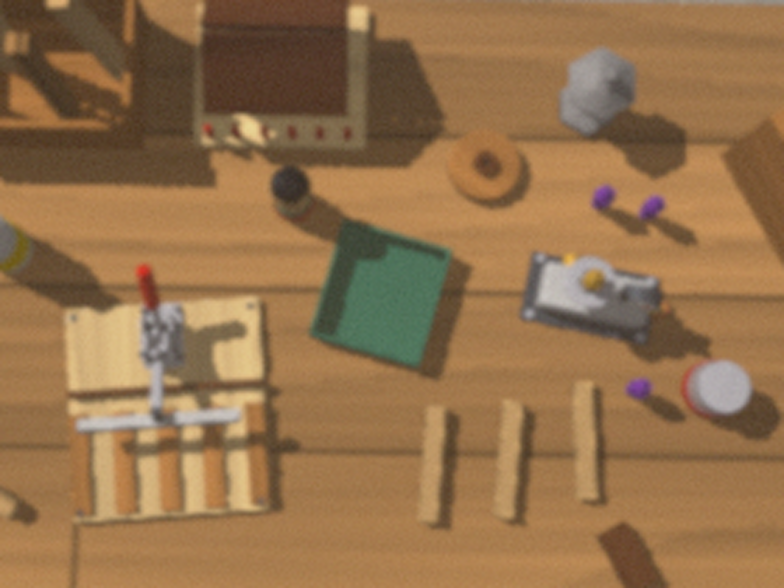

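View pics/sc.png

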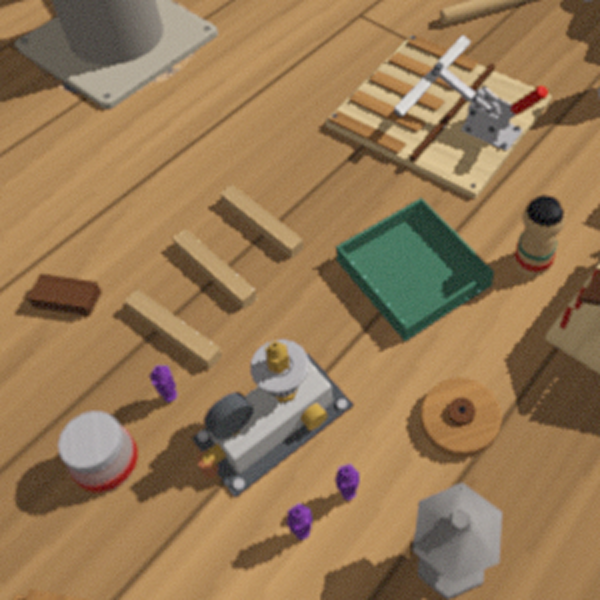

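```bash
cat >> h.py <<'E'
from scipy.spatial.transform import Rotation as Ro
def go(x,y,z,yaw=None,roll=180,pitch=0):
    s=r.sense(); R0=Ro.from_euler("xyz",s["tcp_rot"],degrees=True)
    if yaw is None: yaw=s["tcp_rot"][2]
    R1=Ro.from_euler("xyz",[roll,pitch,yaw],degrees=True)
    d=R0.inv().apply(np.array([x,y,z])-s["tool_pos"])/1000
    v=(R0.inv()*R1).as_rotvec()
    print("t",round(s["time"],2),"row",[round(float(a),4) for a in d],[round(float(a),4) for a in v],"rows>=",int(max(np.linalg.norm(d)/.0625,np.degrees(np.linalg.norm(v))/10.7))+1)
def snap(name,fn,crop=None,f=1):
    cal=r.get_calibration(name); p,d=r.snapshot(name); q=p
    if crop: q=p[crop[1]:crop[3],crop[0]:crop[2]]
    if f!=1: q=cv2.resize(q,None,fx=f,fy=f,interpolation=cv2.INTER_CUBIC)
    cv2.imwrite("pics/"+fn,q); return cal,p,d
E
python3 -c "
from h import *
go(430,185,330,180)"
```

```text
t 1.7 row [-0.3649, -0.3067, -0.0987] [-0.0001, -0.0, -0.2708] rows>= 8
```

```bash
python3 -m crank '[[[-0.365,-0.307,-0.099,0,0,-0.271],[-0.365,-0.307,-0.099,0,0,-0.271],[-0.365,-0.307,-0.099,0,0,-0.271],[-0.365,-0.307,-0.099,0,0,-0.271],[-0.365,-0.307,-0.099,0,0,-0.271],[-0.365,-0.307,-0.099,0,0,-0.271],[-0.365,-0.307,-0.099,0,0,-0.271],[-0.365,-0.307,-0.099,0,0,-0.271],[-0.365,-0.307,-0.099,0,0,-0.271],[-0.365,-0.307,-0.099,0,0,-0.271]]]'
python3 - <<'E'
from h import *
cal,p,d=snap("wrist","w1.png"); np.save("pics/w1d.npy",d)
import pickle; pickle.dump((cal,p,d),open("pics/w1.pkl","wb"))
print(r.sense()["tool_pos"],r.sense()["tcp_rot"])
for t in("jig","clamp_grip","clamp_pivot"):
    for o in r.landmark_of(t,"wrist")[:3]: print(t,o)
go(600,-270,300,180)
E
```

```text
time: 2.95
tool_pos: [429.9, 184.8, 330.2]
tcp_rot: [180.0, -0.0, 180.0]
ft_force: [-0.5, -0.2, -0.5]
finger_gap: 85.2
[429.56576604 185.33834307 330.01465096] [ 1.79985348e+02 -3.06640523e-02 -1.79956577e+02]
jig {'pixel': [279.3, 163.1], 'conf': 0.67}
clamp_grip {'pixel': [287.8, 302.6], 'conf': 0.71}
clamp_grip {'pixel': [286.0, 258.9], 'conf': 0.66}
clamp_pivot {'pixel': [283.9, 258.4], 'conf': 0.63}
t 3.15 row [-0.1696, -0.4561, 0.0299] [0.0001, -0.0005, 0.0022] rows>= 8
```

View pics/w1.png

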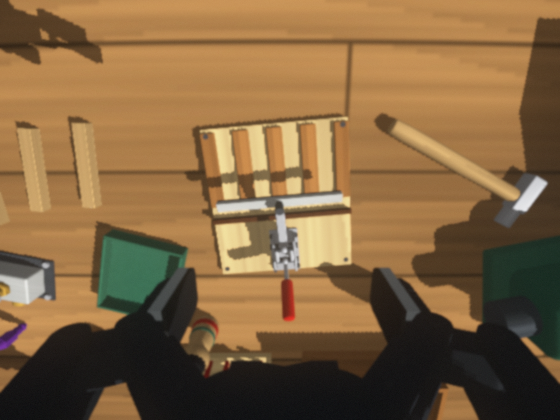

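```bash
python3 -m crank '[[[-0.170,-0.456,0.030,0,0,0],[-0.170,-0.456,0.030,0,0,0],[-0.170,-0.456,0.030,0,0,0],[-0.170,-0.456,0.030,0,0,0],[-0.170,-0.456,0.030,0,0,0],[-0.170,-0.456,0.030,0,0,0],[-0.170,-0.456,0.030,0,0,0],[-0.170,-0.456,0.030,0,0,0],[-0.170,-0.456,0.030,0,0,0]]]'
python3 - <<'E'
from h import *
import pickle
p=pickle.load(open("pics/w1.pkl","rb"))[1]
cv2.imwrite("pics/w1z.png",cv2.resize(p[100:330,180:370],None,fx=2.6,fy=2.6,interpolation=cv2.INTER_CUBIC))
cal,p,d=snap("wrist","w2.png")
pickle.dump((cal,p,d),open("pics/w2.pkl","wb"))
print(r.sense()["tool_pos"],r.sense()["tcp_rot"])
C=cloud(cal,d)
for t in("outlet","sleeve_top","nozzle_mid","tray"):
    for o in r.landmark_of(t,"wrist")[:4]:
        j,i=np.round(o["pixel"]).astype(int); print(t,o,np.round(C[i,j]))
E
```

```text
time: 4.28
tool_pos: [600.4, -271.9, 297.0]
tcp_rot: [179.9, -0.2, -180.0]
ft_force: [0.4, 0.1, -0.1]
finger_gap: 85.3
[ 600.40408776 -270.14636334  298.01653492] [ 1.79912803e+02 -1.70113096e-01 -1.79915730e+02]
outlet {'pixel': [273.3, 184.3], 'conf': 0.96} [ 593. -284.  103.]
outlet {'pixel': [270.6, 203.6], 'conf': 0.43} [ 608. -285.  133.]
outlet {'pixel': [268.3, 60.5], 'conf': 0.4} [ 449. -292.   21.]
sleeve_top {'pixel': [271.0, 204.6], 'conf': 0.87} [ 609. -285.  135.]
nozzle_mid {'pixel': [257.0, 260.6], 'conf': 0.86} [ 713. -309.   54.]
nozzle_mid {'pixel': [224.4, 109.1], 'conf': 0.79} [ 510. -344.   57.]
nozzle_mid {'pixel': [216.2, 253.1], 'conf': 0.78} [ 702. -367.   53.]
nozzle_mid {'pixel': [275.5, 206.1], 'conf': 0.55} [ 610. -280.  136.]
tray {'pixel': [422.8, 182.6], 'conf': 0.65} [611. -66.   6.]
```

View pics/w1z.png

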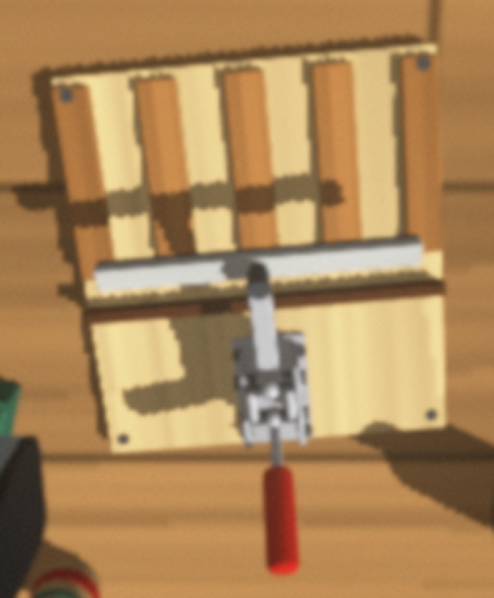

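View pics/w2.png

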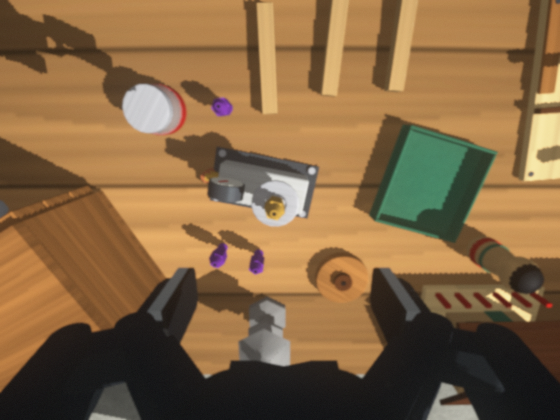

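```bash
cat > fit.py <<'E'
from h import *
import pickle
from scipy.optimize import least_squares
def fitpose(cal,pts,px,x0):
    def f(q):
        c,s=np.cos(q[2]),np.sin(q[2])
        return np.concatenate([proj(cal,[q[0]+c*a[0]-s*a[1],q[1]+s*a[0]+c*a[1],a[2]])-b for a,b in zip(pts,px)])
    o=least_squares(f,x0); return o.x,o.fun.reshape(-1,2)
E
python3 - <<'E'
from fit import *
cal,p,d=pickle.load(open("pics/w1.pkl","rb"))
pts=[(-65,-110,12),(-65,110,12),(175,110,12),(175,-110,12)]
px=[(199.7,131.5),(348,117.8),(351.2,263.5),(222.3,273.8)]
q,res=fitpose(cal,pts,px,[420,180,0]); print("jig",q[:2],np.degrees(q[2]),res.round(1).tolist())
C=cloud(cal,d); 
def w(a): c,s=np.cos(q[2]),np.sin(q[2]); return [q[0]+c*a[0]-s*a[1],q[1]+s*a[0]+c*a[1],a[2]]
im=cv2.resize(p,None,fx=2,fy=2)
for y in (-75,-25,25,75):
  for e in(-13,13):
    a,b=[tuple(int(v*2) for v in proj(cal,w((x,y+e,18)))) for x in(-60,55)]; cv2.line(im,a,b,(255,0,0),1)
for a in pts: cv2.circle(im,tuple(int(v*2) for v in proj(cal,w(a))),3,(0,0,255),1)
cv2.imwrite("pics/ov1.png",im[180:660,340:760])
for n,a in(("bar",(255,202)),("grip",(288,300)),("gripend",(288,316)),("top of piv",(284,250))): print(n,C[a[1],a[0]].round())
cal,p,d=pickle.load(open("pics/w2.pkl","rb"));C=cloud(cal,d)
m=(C[...,2]>99)&(C[...,2]<110)&(abs(C[...,0]-610)<45)&(abs(C[...,1]+280)<32)
P=C[m]; print(len(P),np.median(P[:,2]),P.min(0),P.max(0))
f=lambda q:np.hypot(P[:,0]-q[0],P[:,1]-q[1])
(cx,cy),rad=cv2.minEnclosingCircle(P[:,:2].astype(np.float32)); print("flange",cx,cy,rad)
m=(C[...,2]>128)&(abs(C[...,0]-615)<45)&(abs(C[...,1]+280)<32); print("noz",np.median(C[m],0),C[m].max(0),m.sum())
cv2.imwrite("pics/w2z.png",cv2.resize(p[130:240,180:340],None,fx=4.5,fy=4.5,interpolation=cv2.INTER_CUBIC))
cv2.imwrite("pics/w2t.png",cv2.resize(p[110:250,360:510],None,fx=4,fy=4,interpolation=cv2.INTER_CUBIC))
E
```

```text
jig [423.18625267 174.80152509] 4.907032379741972 [[-0.2, -0.9], [-0.2, -0.6], [-0.2, 1.2], [0.6, 0.7]]
bar [462. 145.  71.]
grip [599. 191. 100.]
gripend [612. 191. 120.]
top of piv [533. 185.  74.]
1329 104.03694526354917 [ 588.04854225 -309.97752674   99.01939309] [ 642.18720449 -254.98359398  109.68391178]
flange 615.454833984375 -282.6788635253906 27.877843856811523
noz [ 587.83517125 -280.0595506   382.89783944] [ 625.8599168  -248.00334667  396.71348947] 15099
```

View pics/ov1.png

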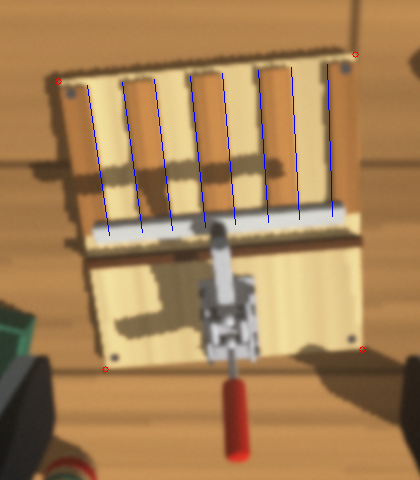

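View pics/w2z.png

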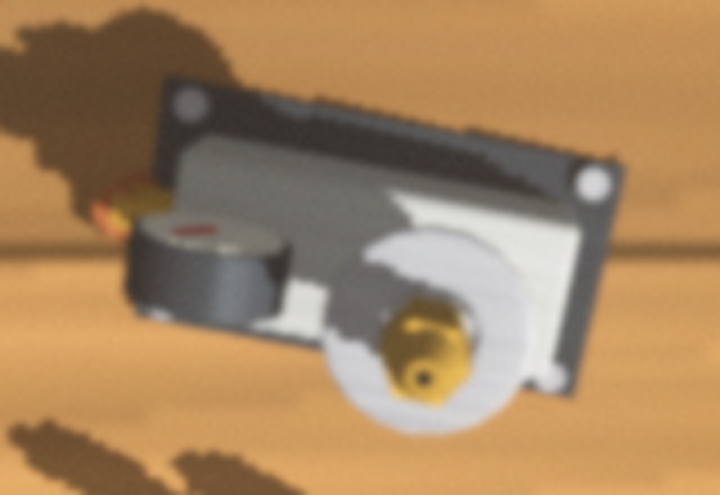

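View pics/w2t.png

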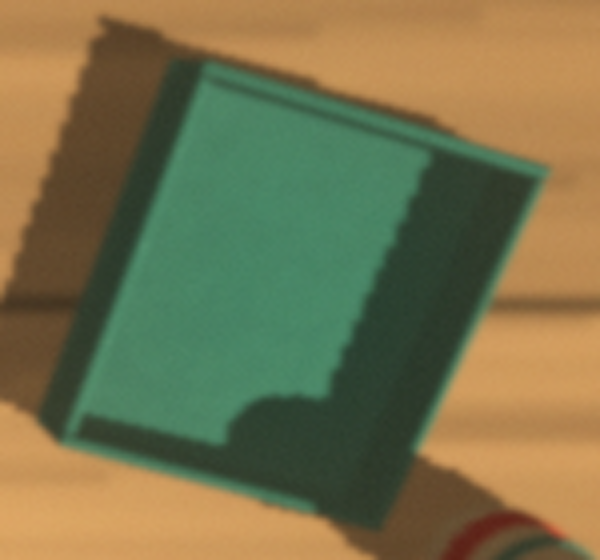

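```bash
python3 -c "
from h import *
go(615.5,-282.7,210,79.3)"
```

```text
t 4.53 row [-0.0147, -0.0145, 0.0907] [0.0002, 0.0004, 1.7617] rows>= 10
```

```bash
python3 -m crank '[[[-0.015,-0.0145,0.09,0,0,1.762],[-0.015,-0.0145,0.09,0,0,1.762],[-0.015,-0.0145,0.09,0,0,1.762],[-0.015,-0.0145,0.09,0,0,1.762],[-0.015,-0.0145,0.09,0,0,1.762],[-0.015,-0.0145,0.09,0,0,1.762],[-0.015,-0.0145,0.09,0,0,1.762],[-0.015,-0.0145,0.09,0,0,1.762],[-0.015,-0.0145,0.09,0,0,1.762],[-0.015,-0.0145,0.09,0,0,1.762]]]' 0.55
python3 - <<'E'
from h import *
cal,p,d=snap("wrist","w3.png")
go(615.5,-282.7,170,79.3)
E
```

```text
time: 5.78
tool_pos: [616.1, -281.3, 211.7]
tcp_rot: [179.9, 0.0, 79.2]
ft_force: [-0.2, 0.6, 0.1]
finger_gap: 38.5
t 5.83 row [-0.0015, -0.0004, 0.0417] [0.0017, 0.0004, -0.0047] rows>= 1
```

View pics/w3.png

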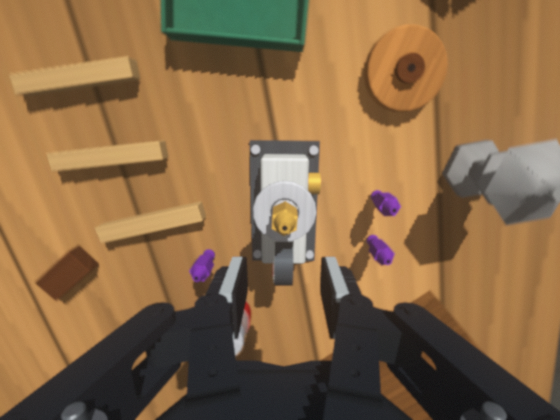

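```bash
python3 - <<'E'
from h import *
cal,p,d=snap("wrist","w3b.png",(220,130,350,290),4)
C=cloud(cal,d)
m=(C[...,2]>101)&(C[...,2]<108)&(np.hypot(C[...,0]-615.5,C[...,1]+282.7)<36)
n,l,st,ce=cv2.connectedComponentsWithStats(m.astype(np.uint8)); k=1+np.argmax(st[1:,4]); P=C[l==k]
print(cv2.minEnclosingCircle(P[:,:2].astype(np.float32)),np.median(P[:,2]))
m=(C[...,2]>138)&(C[...,2]<146)&(np.hypot(C[...,0]-615.5,C[...,1]+282.7)<20);print(C[m].mean(0),m.sum())
m=(C[...,2]>110)&(C[...,2]<146)&(np.hypot(C[...,0]-615.5,C[...,1]+282.7)<20);print(C[m].min(0),C[m].max(0),m.sum())
E
```

```text
((616.1077270507812, -282.3809814453125), 27.9105281829834) 104.29149571352288
[ 616.35947232 -281.2591097   141.52762128] 181
[ 605.64690781 -293.54410902  110.14834506] [ 627.10989136 -271.29589102  144.19628458] 690
```

View pics/w3b.png

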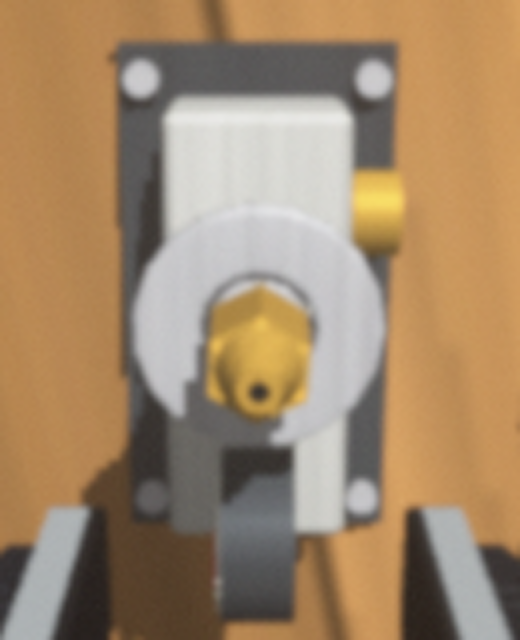

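```bash
python3 -m crank '[[[-0.0008,0,0.045,0,0,0],[-0.0008,0,0.09,0,0,0],[-0.0008,0,0.09,0,0,0],[-0.0008,0,0.09,0,0,0]]]'
python3 -c "
from h import *
go(616.2,-282,104,79.3)
snap('wrist','w4.png')"
```

```text
time: 6.38
tool_pos: [617.0, -282.3, 123.9]
tcp_rot: [179.8, 0.1, 79.4]
ft_force: [0.8, 0.9, 0.3]
finger_gap: 38.4
t 6.38 row [0.0001, -0.0009, 0.0199] [0.0037, 0.0011, 0.0019] rows>= 1
```

View pics/w4.png

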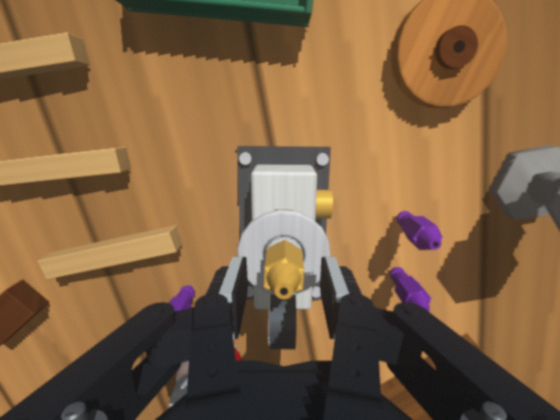

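```bash
python3 -m crank '[[[0,-0.0009,0.01,0,0,0],[0,-0.0009,0.018,0,0,0],[0,-0.0009,0.018,0,0,0]]]'; python3 -m crank '[[[0,0,0.003,0,0,0],[0,0,0.006,0,0,0],[0,0,0.006,0,0,0]]]'
```

```text
time: 6.8
tool_pos: [616.2, -282.3, 105.9]
tcp_rot: [179.8, 0.1, 79.4]
ft_force: [0.4, -0.8, 0.0]
finger_gap: 38.0
time: 7.18
tool_pos: [616.4, -282.5, 100.7]
tcp_rot: [179.7, 0.1, 79.4]
ft_force: [-2.2, 0.9, 5.7]
finger_gap: 38.5
```

```bash
python3 -m crank '[[[0,0,0.003,0,0,0],[0,0,0.006,0,0,0],[0,0,0.009,0,0,0],[0,0,0.0105,0,0,0],[0,0,0.0105,0,0,0]]]'; python3 -c "
from h import *
snap('wrist','w5.png')"
```

```text
time: 7.8
tool_pos: [616.6, -282.6, 91.9]
tcp_rot: [179.7, 0.1, 79.4]
ft_force: [-7.2, 2.6, 12.2]
finger_gap: 38.6
```

View pics/w5.png

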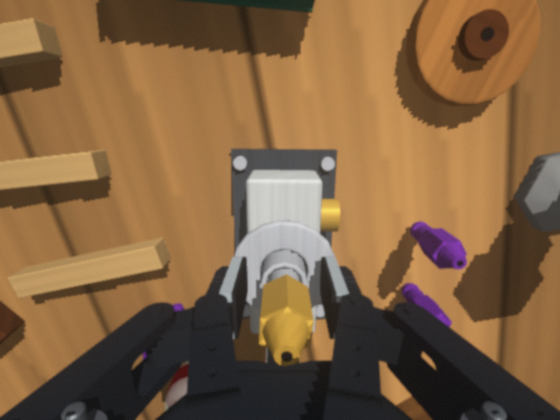

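```bash
python3 -m crank '[[[0,0,-0.006,0,0,0],[0,0,-0.012,0,0,0],[0,0,-0.018,0,0,0],[0,0,-0.020,0,0,0],[0,0,-0.020,0,0,0]]]'; python3 -m crank '[[[0,0,0,0,0,0],[0,0,0,0,0,0],[0,0,0,0,0,0],[0,0,0,0,0,0],[0,0,0,0,0,0]]]' 1 50; python3 -c "
from h import *
snap('wrist','w6.png')"
```

```text
time: 8.48
tool_pos: [616.4, -282.5, 111.8]
tcp_rot: [179.7, 0.1, 79.4]
ft_force: [-0.9, -0.2, -0.3]
finger_gap: 38.2
time: 9.1
tool_pos: [616.3, -282.4, 111.5]
tcp_rot: [179.8, 0.1, 79.4]
ft_force: [-0.4, -0.5, -0.9]
finger_gap: 19.1
```

View pics/w6.png

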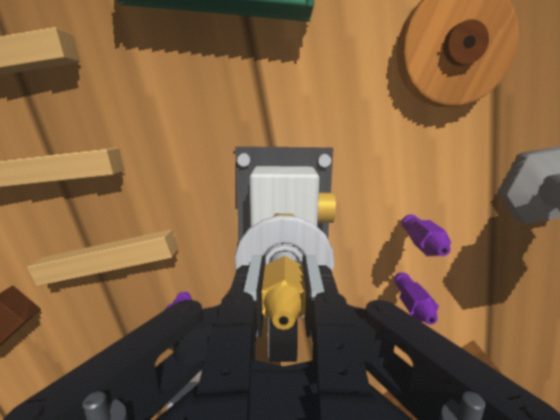

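Gripped on the hex (gap 19 mm), sleeve back up. Draw straight up.

```bash
python3 -m crank '[[[0,0,-0.015,0,0,0],[0,0,-0.03,0,0,0],[0,0,-0.06,0,0,0],[0,0,-0.11,0,0,0],[0,0,-0.11,0,0,0],[0,0,-0.11,0,0,0]]]'; python3 - <<'E'
from fit import *
cal,p,d=snap("wrist","w7.png")
cal2,p2,d2=pickle.load(open("pics/w2.pkl","rb"))
# tray rim corners from w2t crop: px/4+(360,110)
px=[(360+a/4,110+b/4) for a,b in((180,60),(550,168),(380,530),(62,441))]
W=[at_z(cal2,q,30)[:2] for q in px[:]]
print(np.round(W)); print("center",np.mean(W,0),[np.linalg.norm(W[i]-W[(i+1)%4]).round() for i in range(4)], [np.degrees(np.arctan2(*(W[(i+1)%4]-W[i])[::-1])).round(1) for i in range(4)])
C=cloud(cal2,d2); m=(C[...,2]>26)&(C[...,2]<34)&(np.hypot(C[...,0]-620,C[...,1]+60)<110)
n,l,st,ce=cv2.connectedComponentsWithStats(m.astype(np.uint8)); k=1+np.argmax(st[1:,4]);print(cv2.minAreaRect(C[l==k][:,:2].astype(np.float32)),st[k])
C=cloud(cal,d);print(r.sense()["finger_gap"])
E
```

```text
time: 9.9
tool_pos: [616.2, -282.4, 222.9]
tcp_rot: [179.7, 0.1, 79.4]
ft_force: [0.5, -0.4, -1.9]
finger_gap: 19.3
[[ 528. -112.]
 [ 563.   20.]
 [ 695.  -17.]
 [ 661. -139.]]
center [611.75321973 -62.1274592 ] [np.float64(136.0), np.float64(138.0), np.float64(127.0), np.float64(135.0)] [np.float64(75.4), np.float64(-15.4), np.float64(-105.9), np.float64(168.3)]
((611.8531494140625, -61.824913024902344), (131.0312042236328, 140.2064666748047), 74.57659149169922) [ 373  125  125  118 1477]
19.2993392255762
```

View pics/w7.png

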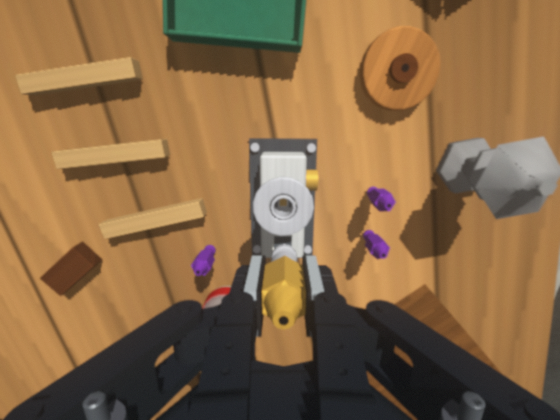

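```bash
python3 -c "
from h import *
go(612,-48,160,80)"
```

```text
t 9.95 row [0.2294, -0.0469, 0.0609] [0.0038, 0.0012, -0.0105] rows>= 4
```

```bash
python3 -m crank '[[[0.05,-0.010,0.0,0,0,0],[0.11,-0.023,0.02,0,0,0],[0.17,-0.035,0.04,0,0,0],[0.229,-0.047,0.06,0,0.15,0],[0.229,-0.047,0.06,0,0.33,0],[0.229,-0.047,0.06,0,0.5,0],[0.229,-0.047,0.06,0,0.5,0]]]'; python3 - <<'E'
from h import *
snap('wrist','w8.png'); s=r.sense();print(s)
R=Ro.from_euler("xyz",s["tcp_rot"],degrees=True); print(R.as_matrix().round(3))
d=R.inv().apply(np.array([612,-48,35])-s["tool_pos"])/1000; print(d)
E
```

```text
time: 10.82
tool_pos: [609.7, -50.1, 157.4]
tcp_rot: [-179.8, -28.7, 79.1]
ft_force: [0.2, 0.0, -0.6]
finger_gap: 19.2
{'time': 10.875, 'joint_pos': array([-25.64577367,  14.96637527,  89.26101361,  27.61351278,
        84.46617408, -19.70109761]), 'qd': array([ 2.52658522, -1.55296688, -1.26851537, -0.9492605 , -0.25805266,
        0.96343095]), 'joint_efforts': array([ -1.6441901 , -59.86367583, -46.60099983,   3.89251962,
         1.37383394,  -0.48405854]), 'tool_pos': array([610.3199996 , -49.53106656, 158.44088044]), 'tcp_rot': array([-179.9435833 ,  -28.52439275,   79.19767293]), 'ft_force': array([ 0.66503085,  0.13277526, -1.48013988]), 'wrist_torque': array([-0.28584759,  0.05703629, -0.00795189]), 'finger_gap': 19.5221351092926}
[[ 0.165  0.982  0.089]
 [ 0.863 -0.187  0.469]
 [ 0.478 -0.001 -0.879]]
[-0.05734905  0.00147092  0.10932402]
```

View pics/w8.png

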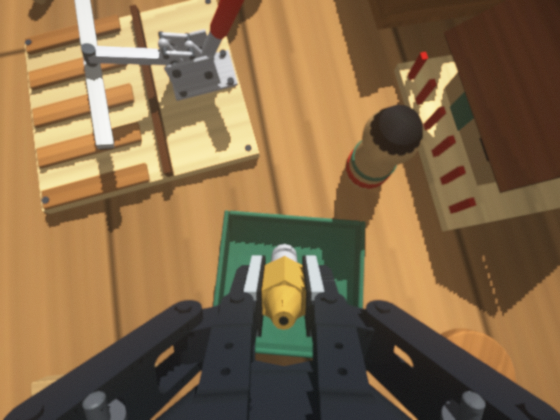

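```bash
python3 -m crank '[[[-0.023,0.001,0.044,0,0,0],[-0.046,0.001,0.088,0,0,0],[-0.054,0.001,0.103,0,0,0],[-0.0565,0.0015,0.1075,0,0,0],[-0.0565,0.0015,0.1075,0,0,0]]]'; python3 -c "
from h import *
snap('wrist','w9.png');"
```

```text
time: 11.5
tool_pos: [613.3, -48.3, 38.8]
tcp_rot: [179.9, -28.5, 79.3]
ft_force: [0.4, -0.5, -1.6]
finger_gap: 18.9
```

View pics/w9.png

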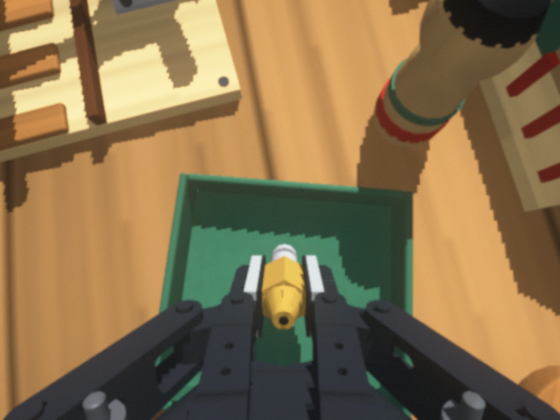

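```bash
python3 -m crank '[[[-0.0012,0,0.0022,0,0,0],[-0.002,0,0.0036,0,0,0],[-0.002,0,0.0036,0,0,0]]]';python3 -m crank '[[[0,0,0,0,0,0],[0,0,0,0,0,0],[0,0,0,0,0,0],[0.005,0,-0.010,0,0,0],[0.015,0,-0.03,0,0,0],[0.04,0,-0.08,0,0,0],[0.06,0,-0.14,0,0,0],[0.06,0,-0.14,0,0,0],[0.06,0,-0.14,0,0,0]]]' 0.4; python3 -c "
from h import *
snap('wrist','w10.png');go(480,0,260,180); snap('top','t10.png',(150,90,430,300),2.8)"
```

```text
time: 11.92
tool_pos: [613.7, -48.7, 35.3]
tcp_rot: [179.8, -28.5, 79.3]
ft_force: [-0.3, -0.5, -0.5]
finger_gap: 19.1
time: 13.05
tool_pos: [611.1, -62.8, 188.7]
tcp_rot: [179.7, -28.4, 79.4]
ft_force: [-0.7, 0.1, -0.2]
finger_gap: 51.2
t 13.1 row [0.0673, -0.1395, -0.0468] [0.4374, -0.3584, -1.7176] rows>= 10
```

View pics/w10.png

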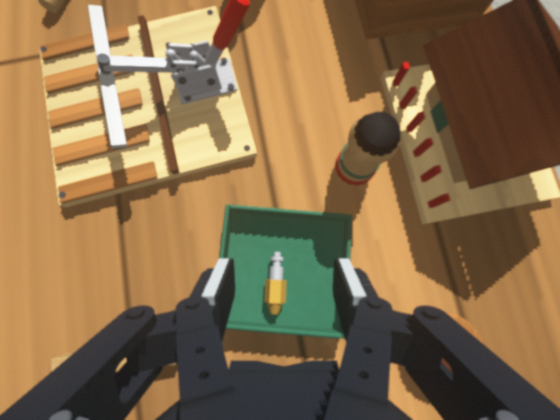

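View pics/t10.png

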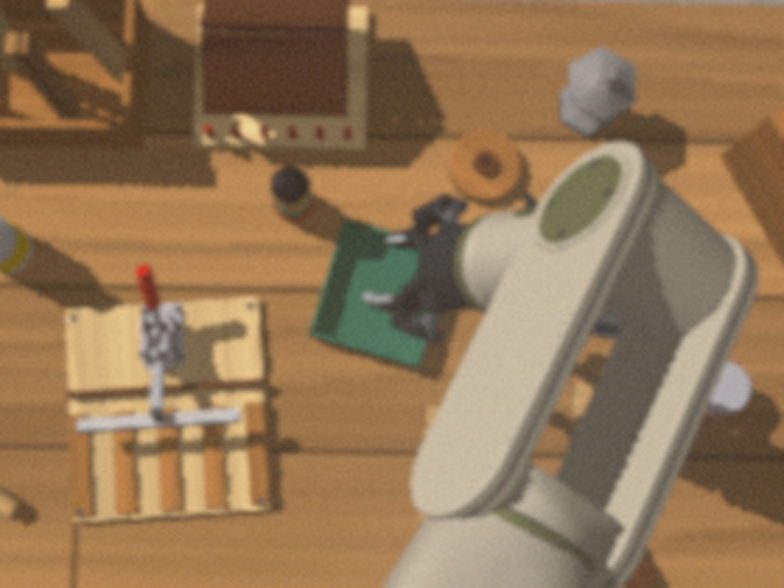

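```bash
python3 -c "
from h import *
go(545,186,210,-175.1)"
```

```text
t 13.15 row [0.2149, -0.11, 0.0893] [0.4577, -0.3458, -1.8008] rows>= 11
```

```bash
python3 -m crank '[[[0.05,0,-0.02,0.04,-0.03,-0.18],[0.08,-0.02,-0.02,0.09,-0.07,-0.36],[0.12,-0.06,0.02,0.15,-0.115,-0.6],[0.16,-0.08,0.05,0.2,-0.15,-0.78],[0.19,-0.10,0.07,0.25,-0.19,-0.97],[0.2149,-0.11,0.0893,0.3,-0.23,-1.18],[0.2149,-0.11,0.0893,0.34,-0.26,-1.35],[0.2149,-0.11,0.0893,0.39,-0.295,-1.53],[0.2149,-0.11,0.0893,0.43,-0.325,-1.7],[0.2149,-0.11,0.0893,0.4577,-0.3458,-1.8008]]]' 1; python3 -c "
from h import *
go(545,186,210,-175.1)
snap('wrist','w11.png'); cal,p,d=snap('scene','s11.png',(200,80,420,230),3.5)"
```

```text
time: 14.4
tool_pos: [544.0, 186.0, 208.0]
tcp_rot: [179.9, -0.3, -175.6]
ft_force: [-0.9, -0.5, -0.8]
finger_gap: -0.2
t 14.4 row [-0.0009, -0.0001, -0.002] [0.0019, -0.0055, -0.009] rows>= 1
```

View pics/w11.png

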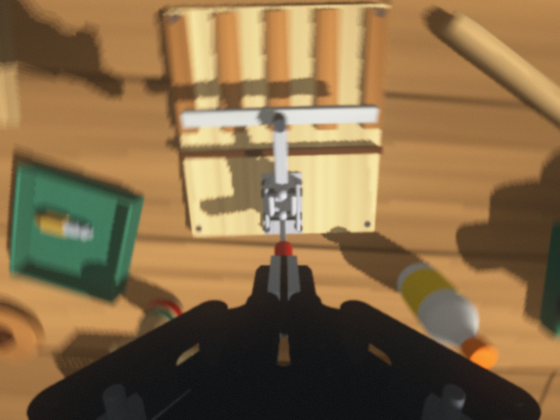

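View pics/s11.png

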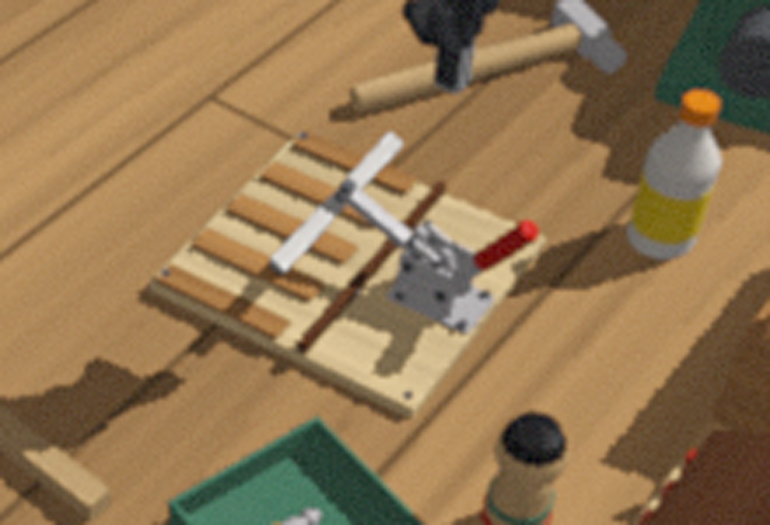

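```bash
python3 -m crank '[[[-0.018,0,0.04,0,0,0],[-0.018,0,0.08,0,0,0],[-0.018,0,0.102,0,0,0],[-0.028,0,0.102,0,0,0],[-0.034,0,0.102,0,0,0],[-0.04,0,0.102,0,0,0],[-0.044,0,0.1035,0,0,0],[-0.047,0,0.105,0,0,0]]]';  python3 -c "
from h import *
snap('wrist','w12.png');go(567.7,187.2,36,-175.1)"
```

```text
time: 15.5
tool_pos: [590.4, 190.7, 103.6]
tcp_rot: [179.8, -0.3, -175.7]
ft_force: [0.2, -0.9, -0.0]
finger_gap: 0.2
t 15.55 row [0.0225, -0.002, 0.0672] [0.0031, -0.0051, -0.0112] rows>= 2
```

View pics/w12.png

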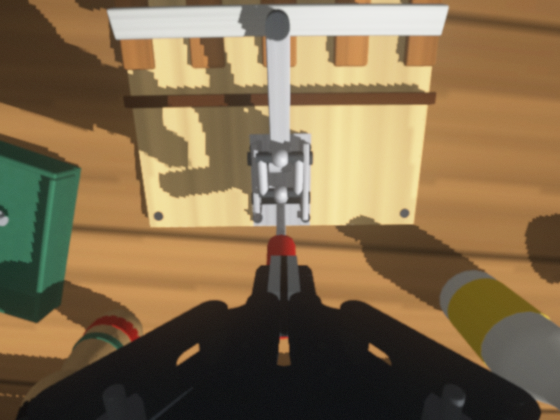

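```bash
python3 -m crank '[[[-0.007,0,0.004,0,0,0],[-0.014,0,0.008,0,0,0],[-0.022,0,0.016,0,0,0],[-0.0295,0,0.025,0,0,0],[-0.035,0,0.033,0,0,0],[-0.0385,0,0.041,0,0,0],[-0.039,0,0.047,0,0,0],[-0.039,0,0.047,0,0,0]]]';  python3 -c "
from h import *
snap('wrist','w13.png');go(567.7,187.2,36,-175.1)"
```

```text
time: 16.55
tool_pos: [628.4, 193.5, 55.0]
tcp_rot: [179.8, -0.4, -175.7]
ft_force: [-0.4, -0.6, -0.4]
finger_gap: 0.0
t 16.6 row [0.0611, -0.0019, 0.0198] [0.0029, -0.0059, -0.0112] rows>= 2
```

View pics/w13.png

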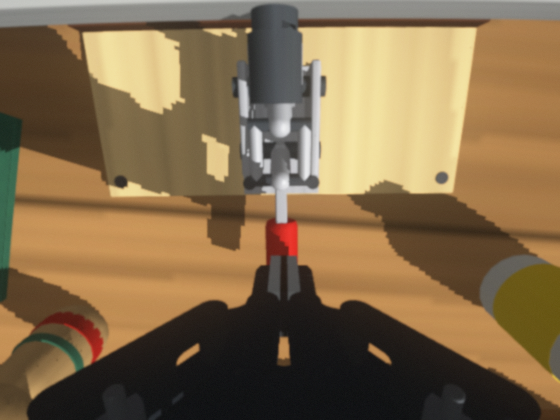

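Push down gently until resistance.

```bash
for i in 1 2 3; do python3 -m crank '[[[0,0,0.0015,0,0,0],[0,0,0.003,0,0,0],[0,0,0.003,0,0,0]]]'; done | grep -E "pos|ft"
```

```text
tool_pos: [628.8, 193.6, 53.2]
ft_force: [-1.0, 0.3, 3.6]
tool_pos: [629.1, 193.6, 52.7]
ft_force: [-9.6, -2.1, 17.1]
tool_pos: [629.2, 193.6, 52.6]
ft_force: [-12.7, -3.7, 21.5]
```

```bash
python3 -m crank '[[[0,0,-0.03,0,0,0],[0,0,-0.09,0,0,0],[0,0,-0.15,0,0,0],[0,0,-0.2,0,0,0],[0,0,-0.2,0,0,0]]]' 0;  python3 -c "
from h import *
snap('wrist','w14.png');go(440,-200,300,180)"
```

```text
time: 18.35
tool_pos: [632.9, 193.8, 259.5]
tcp_rot: [179.8, 0.4, -175.7]
ft_force: [0.1, -0.2, 0.3]
finger_gap: 85.4
t 18.4 row [0.2203, -0.378, -0.0458] [0.0036, 0.0012, 0.0746] rows>= 8
```

View pics/w14.png

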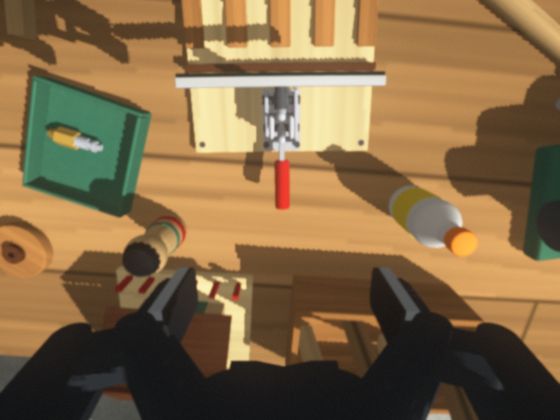

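```bash
python3 -m crank '[[[0.22,-0.378,-0.046,0,0,0.075],[0.22,-0.378,-0.046,0,0,0.075],[0.22,-0.378,-0.046,0,0,0.075],[0.22,-0.378,-0.046,0,0,0.075],[0.22,-0.378,-0.046,0,0,0.075],[0.22,-0.378,-0.046,0,0,0.075],[0.22,-0.378,-0.046,0,0,0.075],[0.22,-0.378,-0.046,0,0,0.075],[0.22,-0.378,-0.046,0,0,0.075]]]';  cat > sl.py <<'E'
from h import *
def slats(fn,view="wrist",f=1):
    cal,p,d=snap(view,fn); C=cloud(cal,d)
    m=((C[...,2]>12)&(C[...,2]<30)&(d>0)).astype(np.uint8); m=cv2.morphologyEx(m,cv2.MORPH_OPEN,np.ones((3,3)))
    n,l,st,ce=cv2.connectedComponentsWithStats(m)
    for k in range(1,n):
        if st[k,4]<120: continue
        P=C[l==k]; (c,wh,a)=cv2.minAreaRect(P[:,:2].astype(np.float32))
        if not 15<min(wh)<45 or not 90<max(wh)<160: continue
        Q=P[abs(P[:,2]-np.percentile(P[:,2],75))<4][:,:2]  # top face
        (c,wh,a)=cv2.minAreaRect(Q.astype(np.float32))
        if wh[0]<wh[1]: a=a-90; 
        a=(a+90)%180-90
        print("slat c",np.round(c,1),"size",np.round(wh,1),"ang",round(a,1),"z",np.median(P[:,2]).round(1),"mean",Q.mean(0).round(1),"px",ce[k].round())
E
python3 -c "
from sl import *
slats('w15.png'); s=r.sense(); print(s['tool_pos'],s['tcp_rot'])
for o in r.landmark_of('slat0_c','wrist'): print(o, at_z(r.get_calibration('wrist'),o['pixel'],10).round())"
```

```text
time: 19.52
tool_pos: [439.8, -199.7, 298.6]
tcp_rot: [179.7, -0.0, 179.9]
ft_force: [0.4, 0.4, 0.3]
finger_gap: 85.2
slat c [ 419.2 -121.6] size [ 20.5 130.4] ang -3.9 z 19.9 mean [ 415.9 -121.6] px [339. 159.]
slat c [ 425.5 -207.6] size [ 20.  130.3] ang -5.0 z 20.1 mean [ 422.2 -207.3] px [277. 164.]
slat c [419.  173.6] size [114.4  27.4] ang 5.7 z 17.2 mean [416.4 171.9] px [541. 160.]
slat c [423.9 124. ] size [114.3  26.5] ang 5.5 z 17.3 mean [421.1 122.4] px [507. 163.]
slat c [427.6  75.5] size [115.2  24. ] ang 4.2 z 17.4 mean [426.2  73.9] px [474. 166.]
slat c [ 448.9 -293.7] size [130.5  20.7] ang 2.1 z 20.2 mean [ 445.9 -293.5] px [217. 180.]
[ 440.22159364 -199.06111258  298.76435957] [ 1.79705259e+02 -3.29692070e-02  1.79997116e+02]
{'pixel': [278.9, 168.8], 'conf': 0.94} [ 431. -204.   10.]
{'pixel': [336.6, 159.0], 'conf': 0.45} [ 417. -122.   10.]
{'pixel': [336.2, 159.9], 'conf': 0.38} [ 418. -122.   10.]
```

View pics/w15.png

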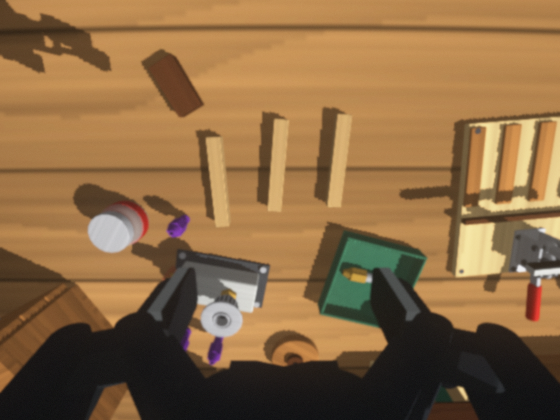

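```bash
python3 -c "
from h import *
go(419.2,-121.6,80,176.1)"
```

```text
t 19.62 row [0.0211, 0.0761, 0.2194] [0.0049, -0.0005, 0.0691] rows>= 4
```

```bash
python3 -m crank '[[[0.01,0.038,0.06,0.005,0,0.069],[0.021,0.076,0.12,0.005,0,0.069],[0.021,0.076,0.18,0.005,0,0.069],[0.021,0.076,0.24,0.005,0,0.069],[0.021,0.076,0.275,0.005,0,0.069],[0.021,0.076,0.290,0.005,0,0.069],[0.021,0.076,0.290,0.005,0,0.069]]]'; python3 -m crank '[[[0,0,0,0,0,0],[0,0,0,0,0,0],[0,0,0,0,0,0],[0,0,0,0,0,0],[0,0,0,0,0,0],[0,0,0,0,0,0],[0,0,0,0,0,0],[0,0,0,0,0,0]]]' 1 60; python3 -c "
from h import *
snap('wrist','w16.png')"
```

```text
time: 20.5
tool_pos: [419.1, -120.4, 9.2]
tcp_rot: [180.0, -0.1, 176.2]
ft_force: [-0.0, -0.5, 0.8]
finger_gap: 85.1
time: 21.5
tool_pos: [420.0, -120.8, 10.2]
tcp_rot: [-180.0, -0.0, 176.2]
ft_force: [-0.3, 1.4, 6.1]
finger_gap: 18.0
```

View pics/w16.png

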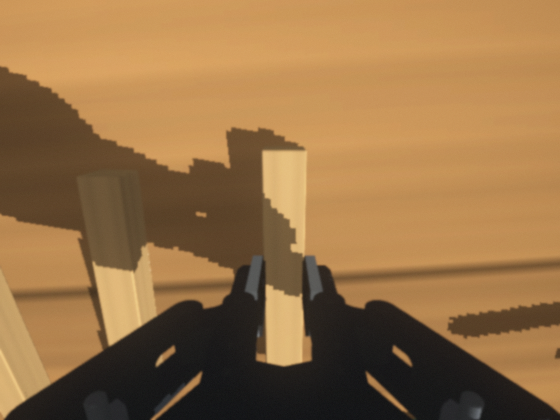

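```bash
python3 -m crank '[[[0,0,-0.03,0,0,0],[0,0,-0.08,0,0,0],[0,0,-0.11,0,0,0],[0,0,-0.11,0,0,0]]]'; python3 -c "
from h import *
snap('wrist','w17.png');go(419.2,199.2,120,-175.1)"
```

```text
time: 22.05
tool_pos: [422.0, -121.8, 123.1]
tcp_rot: [-179.9, 0.3, 176.2]
ft_force: [0.6, 0.6, -0.6]
finger_gap: 18.2
t 22.1 row [0.0229, 0.3196, 0.0007] [-0.0011, 0.0018, -0.1523] rows>= 6
```

View pics/w17.png

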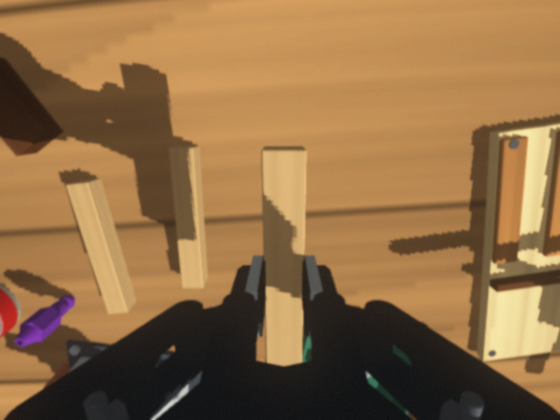

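```bash
python3 - <<'E'
from h import *
cal,p,d=snap('wrist','w17b.png'); C=cloud(cal,d); s=r.sense()
R=Ro.from_euler("xyz",s["tcp_rot"],degrees=True)
L=R.inv().apply((C-s["tool_pos"]).reshape(-1,3)).reshape(C.shape)
for v in range(144,240,6): print(v,L[v,284].round(1))
m=(abs(L[...,2]+10)<5)&(abs(L[...,1])<20)&(L[...,0]>20)&(L[...,0]<90); print(L[m].min(0),L[m].max(0))
E
```

```text
144 [ 55.7  -0.2 120.2]
150 [ 63.5  -0.1 -11.7]
156 [ 60.8  -0.1 -10.7]
162 [ 58.2  -0.1 -10.8]
168 [ 55.6  -0.1 -11.3]
174 [ 52.9  -0.1 -11.3]
180 [ 50.   -0.1 -10.3]
186 [ 47.5  -0.1 -11.3]
192 [ 44.8  -0.1 -11.6]
198 [ 42.1  -0.1 -12.1]
204 [ 39.2  -0.1 -11.7]
210 [ 36.1  -0.1 -11.1]
216 [ 33.1  -0.1 -10.8]
222 [ 30.5  -0.1 -12. ]
228 [ 27.3  -0.1 -11.2]
234 [ 24.4  -0.1 -11.6]
[ 20.00246952 -10.34920862 -13.28972242] [63.91952508  9.75547734 -5.31252001]
```

```bash
python3 -m crank '[[[0.024,0.05,0,0,0,-0.152],[0.024,0.11,0,0,0,-0.152],[0.024,0.17,0,0,0,-0.152],[0.024,0.23,0,0,0,-0.152],[0.024,0.29,0,0,0,-0.152],[0.024,0.3195,0,0,0,-0.152],[0.024,0.3195,0.02,0,0,-0.152],[0.024,0.3195,0.04,0,0,-0.152],[0.024,0.3195,0.04,0,0,-0.152]]]'; cat > tl.py <<'E'
from h import *
def tool(fn):
    cal,p,d=snap('wrist',fn); C=cloud(cal,d); s=r.sense()
    R=Ro.from_euler("xyz",s["tcp_rot"],degrees=True)
    return s,C,R.inv().apply((C-s["tool_pos"]).reshape(-1,3)).reshape(C.shape),p
E
python3 - <<'E'
from tl import *
s,C,L,p=tool('w18.png'); print(s['tool_pos'],s['tcp_rot'],s['finger_gap'])
go(418.2,199.1,22,-175.1)
m=(abs(L[...,2]+11)<4)&(abs(L[...,1])<20)&(L[...,0]>20)&(L[...,0]<90); print("slat",L[m].min(0),L[m].max(0))
# rib tops
m=((C[...,2]>15)&(C[...,2]<22)&(np.hypot(C[...,0]-422,C[...,1]-175)<130)).astype(np.uint8); m=cv2.morphologyEx(m,cv2.MORPH_OPEN,np.ones((3,3)))
n,l,st,ce=cv2.connectedComponentsWithStats(m)
for k in range(1,n):
    if st[k,4]>150: print(st[k],cv2.minAreaRect(C[l==k][:,:2].astype(np.float32)),C[l==k][:,2].mean())
E
```

```text
time: 23.28
tool_pos: [414.2, 198.7, 76.1]
tcp_rot: [-179.9, -0.4, -175.1]
ft_force: [-1.2, -0.4, -0.3]
finger_gap: 18.5
[415.35022647 198.93716236  77.64523293] [-179.93862745   -0.28891696 -175.11772351] 17.98550068580174
t 23.32 row [-0.0031, -0.0, 0.0556] [-0.0011, -0.005, -0.0003] rows>= 1
slat [ 20.00557418 -10.10841521 -10.80708148] [66.0017113   9.91048168 -7.02249512]
[ 156  157   48  147 4802] ((423.3013000488281, 124.62660217285156), (113.21418762207031, 24.501020431518555), 4.77255392074585) 18.111374253726005
[ 230  157   33  113 3143] ((404.2618713378906, 171.8335418701172), (83.174560546875, 21.539709091186523), 4.845743179321289) 18.11441568484675
[ 305  157   35  116 3321] ((400.774169921875, 223.7570037841797), (85.1349868774414, 22.621105194091797), 4.859131813049316) 18.00834601500115
[ 365  157   45  146 4282] ((409.4685363769531, 272.543701171875), (111.02571868896484, 21.776391983032227), 4.891541481018066) 17.880328212805633
[  86  158   55  147 4480] ((428.1225891113281, 76.13497924804688), (113.83499908447266, 23.28013801574707), 4.560187816619873) 18.132134407470158
```

View pics/w18.png

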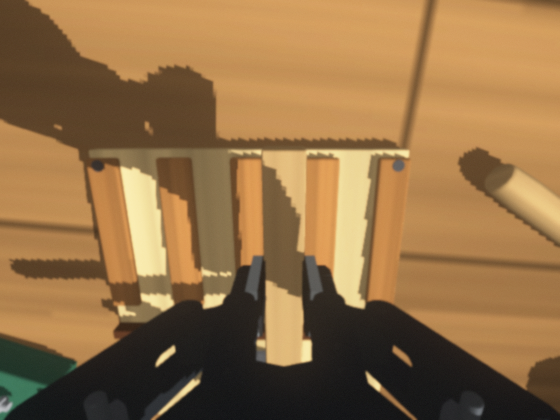

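```bash
python3 -m crank '[[[-0.0033,0.0003,0.02,0,0.005,0],[-0.0033,0.0003,0.04,0,0.005,0],[-0.0033,0.0003,0.048,0,0.005,0],[-0.0033,0.0003,0.052,0,0.005,0],[-0.0033,0.0003,0.0545,0,0.005,0],[-0.0033,0.0003,0.0545,0,0.005,0],[-0.0033,0.0003,0.0545,0,0.005,0]]]'; python3 - <<'E'
from tl import *
s,C,L,p=tool('w19.png'); print(s['tool_pos'],s['tcp_rot'],s['ft_force'])
m=(abs(L[...,2]+11)<4)&(abs(L[...,1])<20)&(L[...,0]>20)&(L[...,0]<90); print("slat",L[m].min(0),L[m].max(0))
E
```

```text
time: 24.2
tool_pos: [418.7, 199.6, 23.7]
tcp_rot: [-180.0, -0.5, -175.1]
ft_force: [-0.5, -0.1, -0.5]
finger_gap: 18.2
[418.68080603 199.56769568  23.57224421] [-179.94840171   -0.53270283 -175.11429535] [ 0.42786539 -0.57025408 -0.03605041]
slat [ 20.01363149  -9.97960969 -12.05282489] [64.78237438 10.14037968 -7.37870186]
```

View pics/w19.png

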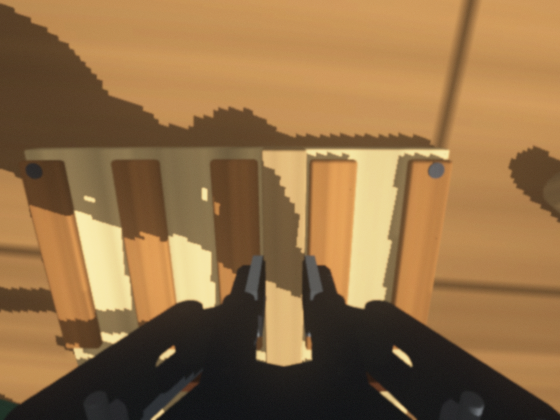

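```bash
python3 -m crank '[[[0,0,0.0015,0,0.004,0],[0,0,0.003,0,0.007,0],[0,0,0.003,0,0.007,0]]]'; python3 -m crank '[[[0,0,0,0,0,0],[0,0,0,0,0,0],[0,0,0,0,0,0],[0,0,0,0,0,0],[0,0,-0.015,0,0,0],[0,0,-0.06,0,0,0],[0,0,-0.11,0,0,0],[0,0,-0.15,0,0,0],[0,0,-0.15,0,0,0]]]' 0.53; python3 - <<'E'
from tl import *
s,C,L,p=tool('w20.png')
go(425.5,-207.6,90,175)
E
```

```text
time: 24.62
tool_pos: [419.0, 199.8, 22.2]
tcp_rot: [-180.0, -0.9, -175.1]
ft_force: [-9.4, -2.5, 17.7]
finger_gap: 18.1
time: 25.75
tool_pos: [424.2, 201.1, 177.5]
tcp_rot: [179.9, -0.5, -175.1]
ft_force: [-0.1, 0.7, 0.2]
finger_gap: 40.4
t 25.8 row [0.0313, -0.407, 0.0852] [-0.0006, -0.0115, 0.1727] rows>= 7
```

View pics/w20.png

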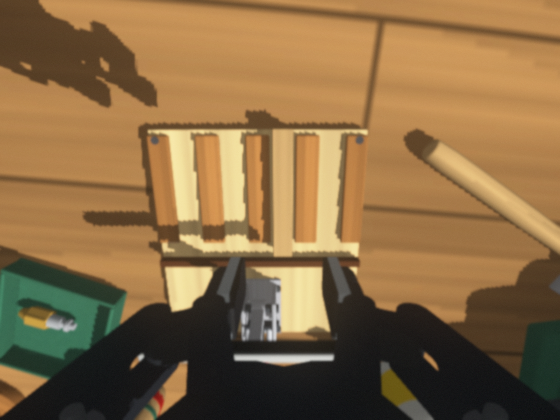

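```bash
python3 -m crank '[[[0.005,-0.05,0,0,-0.01,0.17],[0.015,-0.11,0,0,-0.01,0.17],[0.02,-0.17,-0.02,0,-0.01,0.17],[0.03,-0.23,-0.02,0,-0.01,0.17],[0.031,-0.29,-0.02,0,-0.01,0.17],[0.031,-0.35,-0.02,0,-0.01,0.17],[0.031,-0.407,-0.02,0,-0.01,0.17],[0.031,-0.407,-0.02,0,-0.01,0.17]]]' 0;  python3 -c "
from sl import *
slats('w21.png'); s=r.sense(); print(s['tool_pos'],s['tcp_rot'])
go(425.5,-207.6,9,175)
"
```

```text
time: 26.8
tool_pos: [425.7, -210.6, 193.7]
tcp_rot: [-180.0, -0.2, 174.9]
ft_force: [0.3, 0.4, -0.2]
finger_gap: 85.6
slat c [ 375.2 -184. ] size [ 20.1 128.7] ang -5.1 z 20.1 mean [ 371.4 -183.8] px [305. 140.]
slat c [427.8  74.9] size [115.5  24.1] ang 4.6 z 17.4 mean [424.9  73.4] px [544. 170.]
slat c [ 448.9 -293.5] size [129.9  20.8] ang 2.1 z 20.1 mean [ 444.9 -293.1] px [212. 217.]
slat c [ 619.5 -129.9] size [21.2 88.1] ang -1.9 z 22.9 mean [ 627.6 -130.2] px [362. 344.]
[ 425.78768266 -208.57812933  193.63996676] [179.95681933  -0.24727269 174.95297221]
t 26.85 row [-0.0004, 0.0008, 0.1846] [0.0008, -0.0043, -0.0008] rows>= 3
```

View pics/w21.png

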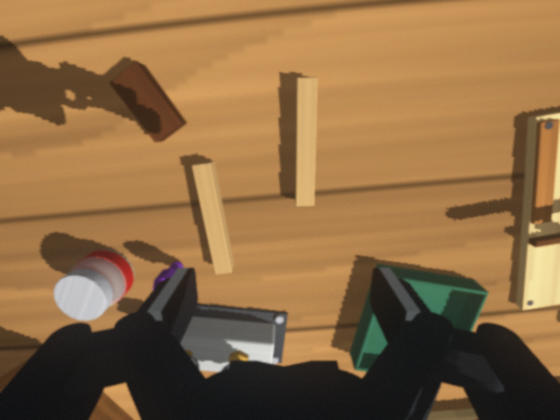

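```bash
python3 -c "
from h import *
go(375.2,-184,110,175)
"; python3 -m crank '[[[0.05,0.029,0.04,0,-0.004,0],[0.052,0.0285,0.085,0,-0.004,0],[0.052,0.0285,0.085,0,-0.004,0]]]' ;  python3 -c "
from sl import *
slats('w22.png'); s=r.sense(); print(s['tool_pos'],s['tcp_rot'])
go(375.2,-184,9,175)
"
```

```text
t 26.85 row [0.0522, 0.02, 0.0839] [0.0008, -0.0043, -0.0008] rows>= 2
time: 27.22
tool_pos: [372.5, -172.0, 104.7]
tcp_rot: [179.7, -0.5, 175.0]
ft_force: [0.2, 0.8, 0.1]
finger_gap: 85.4
slat c [ 375.3 -184. ] size [ 20.  130.3] ang -5.1 z 20.1 mean [ 369.9 -183.2] px [269. 217.]
[ 374.88064588 -173.66061901  107.77770882] [179.83928574  -0.21408518 175.02928937]
t 27.27 row [-0.0016, -0.0105, 0.0987] [0.0028, -0.0037, 0.0005] rows>= 2
```

View pics/w22.png

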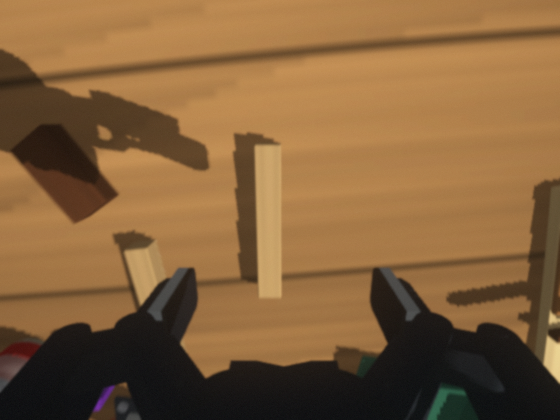

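```bash
python3 -m crank '[[[-0.001,-0.0105,0.03,0,-0.004,0],[-0.001,-0.0105,0.08,0,-0.004,0],[-0.001,-0.0105,0.098,0,-0.004,0],[-0.001,-0.0105,0.098,0,-0.004,0]]]'; python3 -m crank '[[[0,0,0,0,0,0],[0,0,0,0,0,0],[0,0,0,0,0,0],[0,0,0,0,0,0],[0,0,0,0,0,0],[0,0,0,0,0,0],[0,0,0,0,0,0]]]' 1 60; python3 -m crank '[[[0,0,-0.03,0,0,0],[0,0,-0.08,0,0,0],[0,0,-0.11,0,0,0],[0,0,-0.11,0,0,0],[0,0,-0.11,0,0,0]]]'; python3 - <<'E'
from tl import *
s,C,L,p=tool('w23.png')
m=(abs(L[...,2]+11)<4)&(abs(L[...,1])<20)&(L[...,0]>20)&(L[...,0]<90); print("slat",L[m].min(0),L[m].max(0))
# slot -25, jig x -1
a=np.radians(4.9); print(421.3-1*np.cos(a)+25*np.sin(a),174.5-25*np.cos(a)-np.sin(a))
go(422.4,149.5,100,-175.1)
E
```

```text
time: 27.78
tool_pos: [375.5, -184.0, 10.5]
tcp_rot: [179.8, -0.0, 175.1]
ft_force: [0.1, -0.2, -0.4]
finger_gap: 85.5
time: 28.65
tool_pos: [376.2, -184.4, 11.4]
tcp_rot: [179.9, 0.1, 175.1]
ft_force: [-0.4, 0.1, 5.9]
finger_gap: 18.2
time: 29.28
tool_pos: [375.5, -184.4, 120.5]
tcp_rot: [179.8, 0.0, 175.1]
ft_force: [0.5, -0.2, -1.1]
finger_gap: 18.0
slat [ 20.02088425 -10.19939816 -11.42112549] [65.26553734  9.88807393 -7.01840607]
422.4390777822433 149.50595067208997
t 29.32 row [-0.0184, 0.3364, 0.0211] [0.0036, -0.0005, -0.1718] rows>= 6
```

View pics/w23.png

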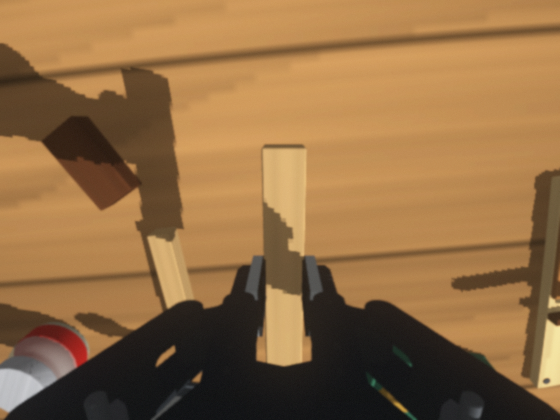

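```bash
python3 -m crank '[[[-0.004,0.05,0,0,0,-0.17],[-0.008,0.11,0,0,0,-0.172],[-0.012,0.17,0,0,0,-0.172],[-0.0184,0.23,0,0,0,-0.172],[-0.0184,0.29,0,0,0,-0.172],[-0.0184,0.3364,0,0,0,-0.172],[-0.0184,0.3364,0.03,0,0,-0.172],[-0.0184,0.3364,0.06,0,0,-0.172],[-0.0184,0.3364,0.06,0,0,-0.172],[-0.0184,0.3364,0.06,0,0,-0.172]]]'
python3 - <<'E'
from tl import *
s,C,L,p=tool('w24.png'); print(s['tool_pos'],s['tcp_rot'],s['finger_gap'])
m=(abs(L[...,2]+11)<4)&(abs(L[...,1])<20)&(L[...,0]>20)&(L[...,0]<90); print("slat",L[m].min(0),L[m].max(0))
m=((C[...,2]>15)&(C[...,2]<22)&(np.hypot(C[...,0]-422,C[...,1]-175)<130)).astype(np.uint8); m=cv2.morphologyEx(m,cv2.MORPH_OPEN,np.ones((3,3)))
n,l,st,ce=cv2.connectedComponentsWithStats(m)
for k in range(1,n):
    if st[k,4]>150: print(st[k],cv2.minAreaRect(C[l==k][:,:2].astype(np.float32)),C[l==k][:,2].mean())
go(422.4,149.5,24,-175.1)
E
```

```text
time: 30.58
tool_pos: [422.2, 149.5, 61.2]
tcp_rot: [179.8, -0.1, -175.1]
ft_force: [1.1, 0.5, 0.1]
finger_gap: 18.2
[422.99205    149.6224913   61.92627656] [ 1.79782023e+02  3.66657883e-02 -1.75116196e+02] 17.849287277037238
slat [ 20.03789587  -9.97925053 -10.11819533] [66.35443727 10.01118549 -7.00064092]
[ 147  153   50  154 4863] ((425.20379638671875, 76.0291748046875), (108.95697784423828, 22.0384464263916), 4.991767883300781) 18.117206751069627
[ 224  153   40  130 3953] ((411.8999938964844, 123.20195770263672), (90.22777557373047, 23.483341217041016), 4.953662872314453) 18.097581038475273
[ 304  153   40  127 3902] ((406.0603942871094, 173.7969970703125), (87.17636108398438, 23.233606338500977), 4.93612813949585) 17.997501800234247
[ 375  153   48  155 4656] ((413.16156005859375, 224.862548828125), (110.30482482910156, 22.002588272094727), 4.697638511657715) 17.950421479167982
[ 436  154   63  158 5184] ((411.57757568359375, 273.1004638671875), (114.78803253173828, 23.87349510192871), 4.990375518798828) 17.763764355584936
t 30.62 row [0.0006, -0.0002, 0.0379] [0.0038, 0.0006, -0.0003] rows>= 1
```

View pics/w24.png

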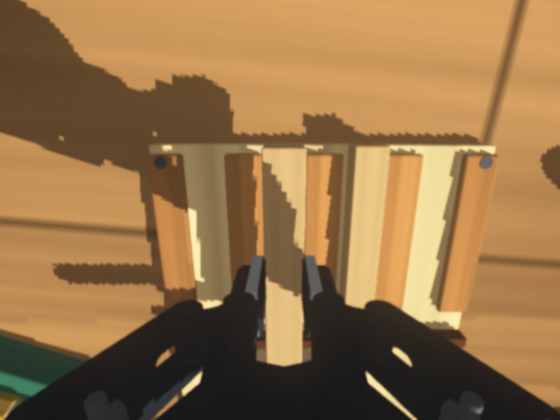

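```bash
python3 -m crank '[[[0.0006,0,0.018,0.002,0,0],[0.0006,0,0.03,0.002,0,0],[0.0006,0,0.036,0.002,0,0],[0.0006,0,0.039,0.002,0,0],[0.0006,0,0.0405,0.002,0,0],[0.0006,0,0.0405,0.002,0,0]]]'
```

```text
time: 31.38
tool_pos: [423.0, 149.9, 23.3]
tcp_rot: [179.9, 0.1, -175.1]
ft_force: [-8.1, -2.2, 17.1]
finger_gap: 18.1
```

```bash
python3 -m crank '[[[0,0,-0.0005,0,0,0],[0,0,-0.0005,0,0,0],[0,0,-0.0005,0,0,0],[0,0,-0.0005,0,0,0],[0,0,-0.015,0,0,0],[0,0,-0.06,0,0,0],[0,0,-0.11,0,0,0],[0,0,-0.15,0,0,0],[0,0,-0.15,0,0,0]]]' 0.53; python3 - <<'E'
from sl import *
cal,p,d=snap('wrist','w25.png'); C=cloud(cal,d)
m=((C[...,2]>27)&(C[...,2]<38)&(np.hypot(C[...,0]-422,C[...,1]-175)<130)).astype(np.uint8)
n,l,st,ce=cv2.connectedComponentsWithStats(m)
for k in range(1,n):
    if st[k,4]>150: print(st[k],cv2.minAreaRect(C[l==k][:,:2].astype(np.float32)),C[l==k][:,2].mean())
go(448.9,-293.5,170,182.1)
E
```

```text
time: 32.5
tool_pos: [425.6, 150.2, 178.6]
tcp_rot: [179.8, 0.6, -175.1]
ft_force: [-1.2, -0.9, -0.2]
finger_gap: 40.0
[ 273  128   21  128 2563] ((422.45184326171875, 149.70909118652344), (130.36268615722656, 19.92745018005371), 4.567170143127441) 32.042885275617074
[ 321  129   27  128 2629] ((419.23358154296875, 199.663330078125), (130.7145538330078, 20.421937942504883), 4.9298834800720215) 31.89420600741007
t 32.55 row [0.0133, -0.4439, 0.0048] [0.0026, 0.0057, 0.0487] rows>= 8
```

View pics/w25.png

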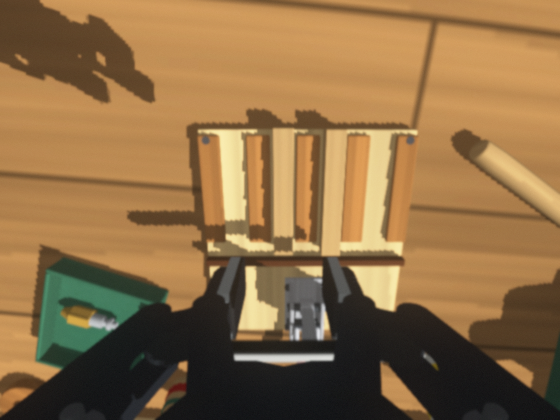

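```bash
python3 -m crank '[[[0.002,-0.05,0,0,0,0.05],[0.004,-0.11,0,0,0,0.05],[0.006,-0.17,0,0,0,0.05],[0.008,-0.23,0,0,0,0.05],[0.01,-0.29,0,0,0,0.05],[0.0133,-0.35,0,0,0,0.05],[0.0133,-0.40,0,0,0,0.05],[0.0133,-0.4439,0.0,0,0,0.05],[0.0133,-0.4439,0.0,0,0,0.05],[0.0133,-0.4439,0.0,0,0,0.05]]]' 0.2;  python3 -c "
from sl import *
slats('w26.png'); s=r.sense(); print(s['tool_pos'],s['tcp_rot'])
go(448.9,-293.5,10,182.1)
"
```

```text
time: 33.8
tool_pos: [448.1, -292.6, 173.5]
tcp_rot: [179.7, 0.2, -178.0]
ft_force: [0.6, -0.3, -1.0]
finger_gap: 68.2
slat c [ 448.7 -293.4] size [129.4  20. ] ang 2.1 z 20.1 mean [ 444.1 -293.6] px [282. 193.]
[ 448.3945303  -292.28915493  173.84406528] [ 179.74346684    0.24625237 -177.95273987]
t 33.85 row [0.0002, -0.002, 0.1638] [0.0045, 0.0043, -0.0009] rows>= 3
```

View pics/w26.png

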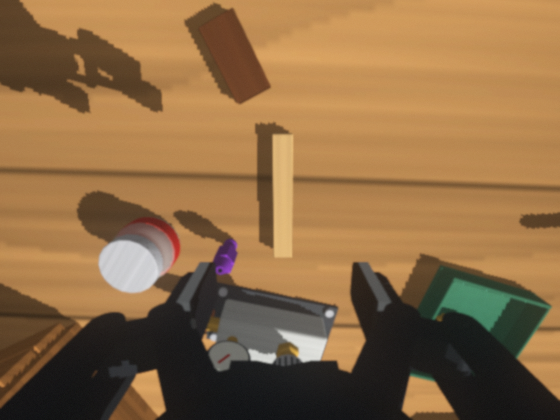

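```bash
python3 -m crank '[[[0,-0.0012,0.05,0.004,0.004,0],[0,-0.0012,0.1,0.004,0.004,0],[0,-0.0012,0.15,0.004,0.004,0],[0,-0.0012,0.1635,0.004,0.004,0],[0,-0.0012,0.1635,0.004,0.004,0]]]'; python3 -m crank '[[[0,0,0,0,0,0],[0,0,0,0,0,0],[0,0,0,0,0,0],[0,0,0,0,0,0],[0,0,0,0,0,0],[0,0,0,0,0,0]]]' 1 60; python3 -m crank '[[[0,0,-0.03,0,0,0],[0,0,-0.08,0,0,0],[0,0,-0.11,0,0,0],[0,0,-0.11,0,0,0],[0,0,-0.11,0,0,0]]]'; python3 - <<'E'
from tl import *
s,C,L,p=tool('w27.png')
m=(abs(L[...,2]+11)<4)&(abs(L[...,1])<20)&(L[...,0]>20)&(L[...,0]<90); print("slat",L[m].min(0),L[m].max(0))
a=np.radians(4.9); print(421.8-1*np.cos(a)+75*np.sin(a),174.5-75*np.cos(a)-np.sin(a))
go(427.2,99.7,120,-175.1)
E
```

```text
time: 34.48
tool_pos: [449.0, -291.8, 10.4]
tcp_rot: [179.9, -0.0, -177.9]
ft_force: [0.3, -0.0, 0.9]
finger_gap: 68.5
time: 35.22
tool_pos: [450.2, -292.7, 12.3]
tcp_rot: [-180.0, 0.1, -177.9]
ft_force: [-0.8, 1.7, 7.0]
finger_gap: 18.0
time: 35.85
tool_pos: [449.7, -292.6, 121.9]
tcp_rot: [-180.0, 0.1, -177.9]
ft_force: [1.0, -0.1, -1.2]
finger_gap: 18.3
slat [ 20.00430553 -10.3279645  -11.04349285] [65.1638453   9.71299297 -7.00351449]
427.20992393911166 99.68868586254465
t 35.9 row [0.0077, 0.3924, 0.0014] [0.0008, 0.0002, -0.0489] rows>= 7
```

View pics/w27.png

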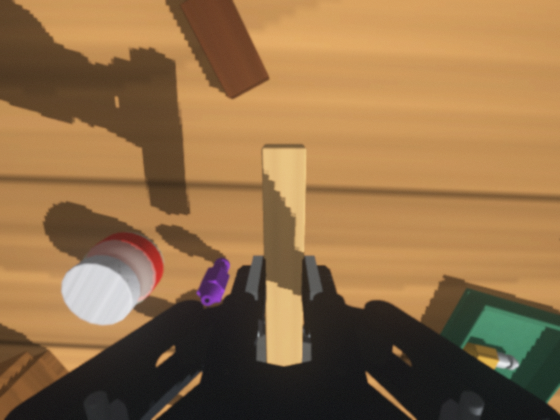

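```bash
python3 -m crank '[[[0.002,0.05,0,0,0,-0.049],[0.004,0.11,0,0,0,-0.049],[0.006,0.17,0,0,0,-0.049],[0.0077,0.23,0,0,0,-0.049],[0.0077,0.29,0,0,0,-0.049],[0.0077,0.35,0,0,0,-0.049],[0.0077,0.3924,0.0,0,0,-0.049],[0.0077,0.3924,0.03,0,0,-0.049],[0.0077,0.3924,0.06,0,0,-0.049],[0.0077,0.3924,0.06,0,0,-0.049]]]'
python3 - <<'E'
from tl import *
s,C,L,p=tool('w28.png'); print(s['tool_pos'],s['tcp_rot'],s['finger_gap'])
m=(abs(L[...,2]+11)<4)&(abs(L[...,1])<20)&(L[...,0]>20)&(L[...,0]<90); print("slat",L[m].min(0),L[m].max(0))
m=((C[...,2]>15)&(C[...,2]<22)&(np.hypot(C[...,0]-422,C[...,1]-175)<130)).astype(np.uint8); m=cv2.morphologyEx(m,cv2.MORPH_OPEN,np.ones((3,3)))
n,l,st,ce=cv2.connectedComponentsWithStats(m)
for k in range(1,n):
    if st[k,4]>150: print(st[k],cv2.minAreaRect(C[l==k][:,:2].astype(np.float32)),C[l==k][:,2].mean())
go(427.2,99.7,24,-175.1)
E
```

```text
time: 37.15
tool_pos: [423.6, 99.4, 57.7]
tcp_rot: [180.0, -0.4, -175.1]
ft_force: [-1.1, 0.8, 0.2]
finger_gap: 17.9
[425.24317426  99.49481952  59.62465246] [ 179.96579793   -0.26319071 -175.09096169] 17.487594243514003
slat [20.18687087 -9.44515676 -8.34309124] [66.74488561  9.56472309 -7.00025559]
[409 150  28 161 790] ((412.0518798828125, 189.11474609375), (113.12369537353516, 1.8109636306762695), 4.741692066192627) 18.50571421294545
[ 227  158   37  119 3446] ((410.738525390625, 74.04576873779297), (79.90396118164062, 21.623096466064453), 4.864749431610107) 18.11383680365857
[ 304  159   40  124 3846] ((409.0304260253906, 123.65180969238281), (84.45072937011719, 23.625783920288086), 4.923532962799072) 18.015636343436093
[ 377  159   48  151 4604] ((415.55694580078125, 174.846435546875), (106.4463119506836, 21.991422653198242), 5.235640048980713) 17.954173133161795
[ 449  160   56  159 3951] ((415.2106018066406, 226.70205688476562), (114.04930877685547, 18.956274032592773), 4.903488636016846) 17.865558391215984
[ 506  160   54  158 4396] ((411.19891357421875, 272.6781921386719), (114.51070404052734, 23.909400939941406), 5.657066822052002) 17.57850856852549
[452 337  77   8 438] ((488.5174865722656, 259.2193298339844), (2.715780258178711, 57.797725677490234), 4.966879844665527) 18.471538242534198
[367 374  23  23 157] ((540.1260986328125, 184.06137084960938), (29.68686294555664, 5.264925003051758), 46.49567413330078) 15.80600516309304
t 37.2 row [-0.0021, 0.0, 0.0356] [0.0006, -0.0046, 0.0002] rows>= 1
```

View pics/w28.png

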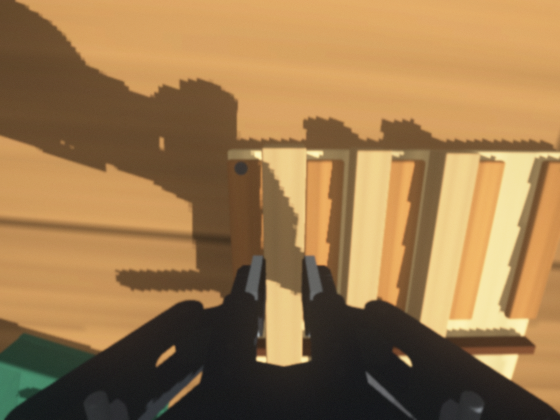

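```bash
python3 -m crank '[[[-0.0018,0,0.018,0,-0.004,0],[-0.0018,0,0.028,0,-0.004,0],[-0.0018,0,0.034,0,-0.004,0],[-0.0018,0,0.0365,0,-0.004,0],[-0.0018,0,0.0375,0,-0.004,0],[-0.0018,0,0.0375,0,-0.004,0]]]'; python3 - <<'E'
from tl import *
s,C,L,p=tool('w29.png'); print(s['tool_pos'],s['tcp_rot'],s['finger_gap'])
m=(abs(L[...,2]+11)<4)&(abs(L[...,1])<20)&(L[...,0]>20)&(L[...,0]<90); print("slat",L[m].min(0),L[m].max(0))
E
```

```text
time: 37.95
tool_pos: [427.6, 99.7, 24.2]
tcp_rot: [180.0, 0.0, -175.1]
ft_force: [-8.2, -1.4, 17.0]
finger_gap: 18.0
[427.63326878  99.71309916  24.18523654] [ 1.79969625e+02  9.84952874e-03 -1.75091041e+02] 17.395216694009928
slat [20.01800901 -9.92008997 -9.95478277] [65.56607906 10.04847207 -7.00160247]
```

```bash
python3 -m crank '[[[0,0,-0.0005,0,0,0],[0,0,-0.0005,0,0,0],[0,0,-0.0005,0,0,0],[0,0,-0.0005,0,0,0],[0,0,-0.015,0,0,0],[0,0,-0.06,0,0,0],[0,0,-0.12,0,0,0],[0,0,-0.18,0,0,0],[0,0,-0.2,0,0,0],[0,0,-0.2,0,0,0]]]' 0.53; python3 - <<'E'
from sl import *
cal,p,d=snap('wrist','w30.png'); C=cloud(cal,d)
m=((C[...,2]>27)&(C[...,2]<38)&(np.hypot(C[...,0]-422,C[...,1]-175)<130)).astype(np.uint8)
n,l,st,ce=cv2.connectedComponentsWithStats(m)
for k in range(1,n):
    if st[k,4]>150: print(st[k],cv2.minAreaRect(C[l==k][:,:2].astype(np.float32)),C[l==k][:,2].mean())
E
```

```text
time: 39.25
tool_pos: [429.0, 99.8, 227.2]
tcp_rot: [180.0, 0.3, -175.1]
ft_force: [0.5, -0.4, 0.1]
finger_gap: 40.4
[ 275  128   18  112 1942] ((426.7107849121094, 99.6114273071289), (130.4207763671875, 19.908878326416016), 4.480274200439453) 32.02952298132373
[ 317  128   23  111 1978] ((421.76507568359375, 149.59945678710938), (129.24908447265625, 20.34683609008789), 4.824105739593506) 31.877701987114367
[ 357  129   28  111 2010] ((418.41455078125, 199.714599609375), (129.49160766601562, 20.711593627929688), 4.7102370262146) 31.708792839703584
```

View pics/w30.png

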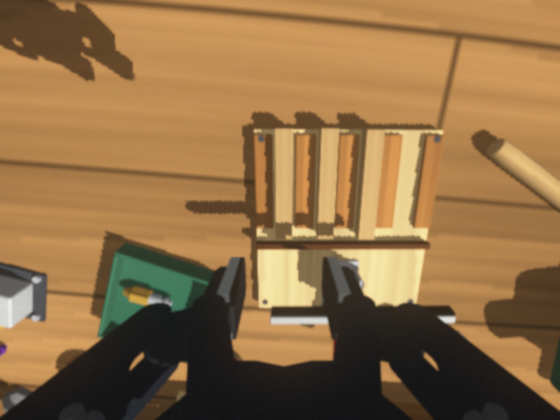

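```bash
python3 -c "
from h import *
go(637.5,192.9,210,-175.1)"
```

```text
t 39.3 row [-0.2168, 0.075, 0.0154] [0.0005, 0.002, 0.0002] rows>= 4
```

```bash
python3 -m crank '[[[-0.055,0.018,0,0,0,0],[-0.11,0.036,0,0,0,0],[-0.165,0.056,0,0,0,0],[-0.2168,0.075,0,0,0,0],[-0.2168,0.075,0.01,0,0,0],[-0.2168,0.075,0.01,0,0,0]]]' 0.3; python3 - <<'E'
from tl import *
s,C,L,p=tool('w31.png'); print(s['tool_pos'],s['tcp_rot'])
b,g,rr=[p[...,i].astype(int) for i in range(3)]
m=((rr>110)&(g<60)&(b<60)&(np.hypot(C[...,0]-630,C[...,1]-192)<60)).astype(np.uint8)
n,l,st,ce=cv2.connectedComponentsWithStats(m);k=1+np.argmax(st[1:,4]);P=C[l==k]
print(st[k],P.min(0).round(1),P.max(0).round(1))
for x in range(585,670,8):
    q=P[abs(P[:,0]-x)<3]; 
    if len(q): print(x,len(q),q[:,1].min().round(1),q[:,1].max().round(1),np.percentile(q[:,2],95).round(1))
E
```

```text
time: 40.05
tool_pos: [635.5, 192.4, 211.4]
tcp_rot: [-180.0, -0.3, -175.1]
ft_force: [0.7, -0.1, 0.0]
finger_gap: 59.8
[635.8270366  192.37762409 213.44342396] [-1.79997491e+02 -1.04324820e-01 -1.75094469e+02]
[277 168  14  54 669] [605.2 183.   44.9] [659.6 201.   57.6]
609 62 183.0 196.9 50.8
617 69 183.6 197.6 52.1
625 75 184.3 198.3 52.8
633 74 185.0 199.0 53.3
641 78 185.7 199.7 54.9
649 78 186.4 200.5 55.7
657 65 187.0 201.0 56.8
```

View pics/w31.png

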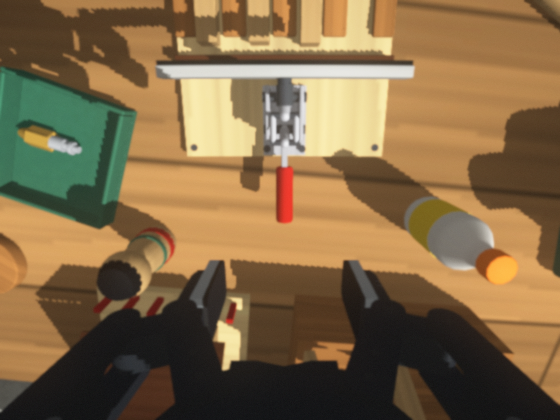

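```bash
python3 -c "
from h import *
go(637.5,192.6,27,-175.1)"; python3 -m crank '[[[-0.0015,0,0.05,0,0,0],[-0.0015,0,0.1,0,0,0],[-0.0015,0,0.15,0,0,0],[-0.0015,0,0.18,0,0,0],[-0.0015,0,0.186,0,0,0],[-0.0015,0,0.186,0,0,0]]]'; python3 -m crank '[[[0,0,0,0,0,0],[0,0,0,0,0,0],[0,0,0,0,0,0],[0,0,0,0,0,0],[0,0,0,0,0,0],[0,0,0,0,0,0]]]' 1 25;python3 -c "
from h import *
snap('wrist','w32.png'); go(566.3,186.8,36,-175.1)"
```

```text
t 40.1 row [-0.002, 0.0001, 0.1864] [-0.0, -0.0018, 0.0001] rows>= 3
time: 40.85
tool_pos: [637.3, 192.3, 29.3]
tcp_rot: [180.0, -0.0, -175.1]
ft_force: [0.6, -0.8, -0.3]
finger_gap: 59.8
time: 41.6
tool_pos: [638.6, 193.2, 31.3]
tcp_rot: [179.9, 0.2, -175.1]
ft_force: [-2.6, 1.8, 6.3]
finger_gap: 16.8
t 41.65 row [0.0725, -0.0002, -0.0049] [0.0012, 0.0027, 0.0001] rows>= 2
```

View pics/w32.png

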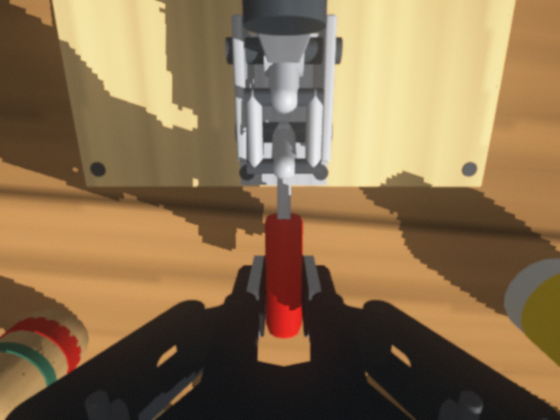

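```bash
python3 -m crank '[[[0.0017,0,-0.0089,0,0,0],[0.0045,0,-0.0177,0,0,0],[0.0075,0,-0.0243,0,0,0],[0.0111,0,-0.0306,0,0,0],[0.0153,0,-0.0366,0,0,0],[0.0201,0,-0.0421,0,0,0],[0.0255,0,-0.047,0,0,0],[0.0313,0,-0.0514,0,0,0]]]'; python3 -c "
from h import *
snap('wrist','w33.png'); go(566.3,186.8,36,-175.1)"
```

```text
time: 42.65
tool_pos: [607.0, 190.5, 83.1]
tcp_rot: [179.9, 0.2, -175.1]
ft_force: [-1.2, 1.2, -6.8]
finger_gap: 16.7
t 42.7 row [0.0403, -0.0003, 0.0474] [0.0012, 0.0025, 0.0003] rows>= 1
```

View pics/w33.png

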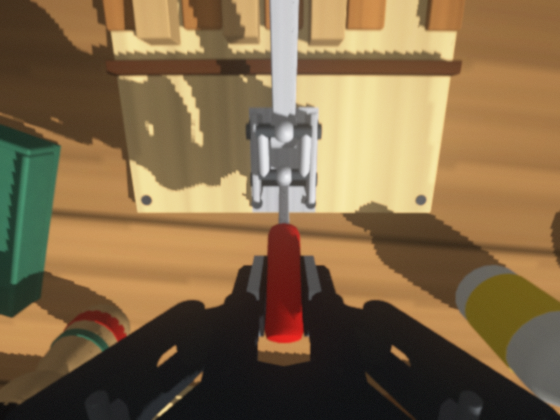

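```bash
python3 -m crank '[[[0.0062,0,-0.0039,0,0,0],[0.0128,0,-0.007,0,0,0],[0.0196,0,-0.0095,0,0,0],[0.0267,0,-0.0113,0,0,0],[0.0267,0,-0.0113,0,0,0]]]'; python3 -c "
from h import *
go(566.3,186.8,36,-175.1)";  python3 -m crank '[[[0.004,0,-0.0006,0,0,0],[0.008,0,-0.0012,0,0,0],[0.012,0,-0.0014,0,0,0],[0.015,0,-0.0015,0,0,0],[0.015,0,-0.0015,0,0,0]]]'; python3 -c "
from h import *
snap('wrist','w34.png');go(566.3,186.8,36,-175.1)
cal,p,d=snap('scene','s34.png',(200,80,420,230),3.5)"
```

```text
time: 43.32
tool_pos: [579.7, 188.2, 95.6]
tcp_rot: [179.9, 0.2, -175.1]
ft_force: [0.5, 0.1, -0.3]
finger_gap: 16.6
t 43.33 row [0.0137, -0.0003, 0.0596] [0.0012, 0.0035, 0.0004] rows>= 1
time: 43.95
tool_pos: [564.6, 186.8, 97.2]
tcp_rot: [179.9, 0.2, -175.1]
ft_force: [-0.1, 0.0, -0.5]
finger_gap: -0.1
t 44.0 row [-0.0011, -0.0002, 0.0614] [0.0011, 0.0039, 0.0004] rows>= 1
```

View pics/w34.png

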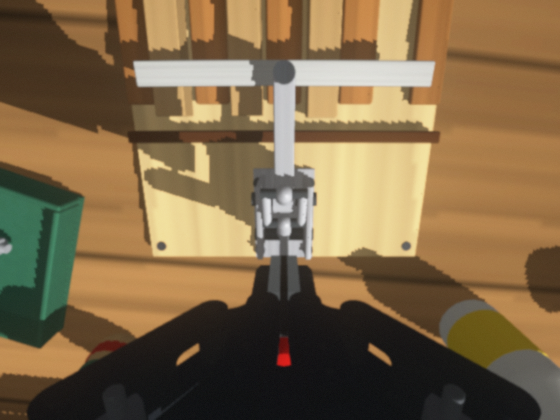

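View pics/s34.png

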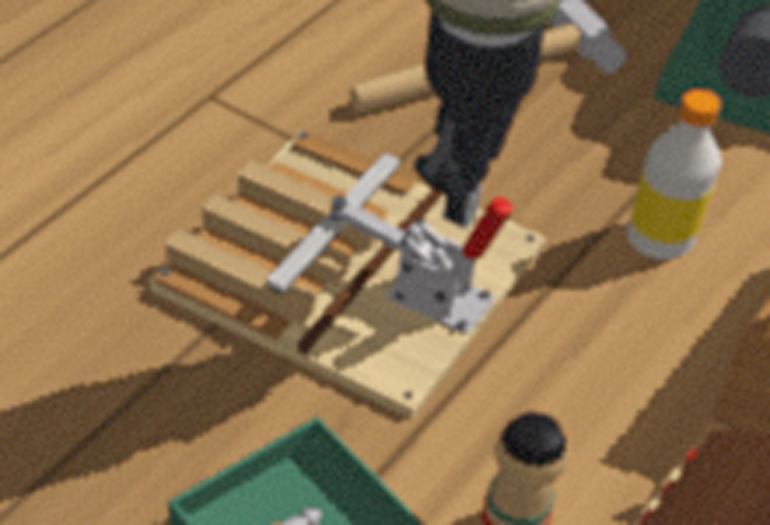

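```bash
python3 -m crank '[[[0.001,0,-0.03,0,0,0],[0.001,0,-0.06,0,0,0],[-0.04,0,-0.06,0,0,0],[-0.064,0,-0.06,0,0,0],[-0.064,0,-0.03,0,0,0],[-0.064,0,0,0,0,0],[-0.064,0,0,0,0,0]]]' 1; python3 -c "
from h import *
snap('wrist','w35.png');go(566.3,186.8,36,-175.1)"
```

```text
time: 44.92
tool_pos: [626.7, 191.7, 94.4]
tcp_rot: [180.0, -0.1, -175.1]
ft_force: [-1.3, -0.6, 0.1]
finger_gap: 0.0
t 44.98 row [0.062, 0.0, 0.0606] [0.0007, 0.0015, 0.0003] rows>= 2
```

View pics/w35.png

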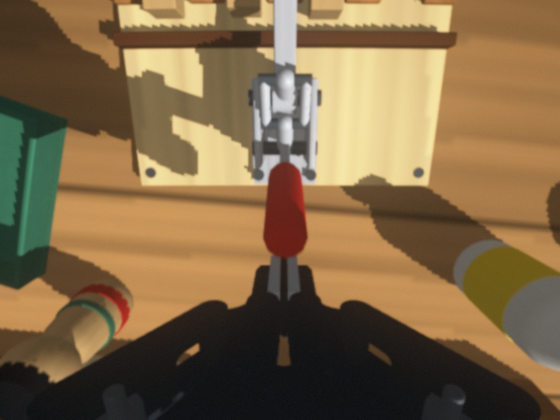

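Fingers are now behind the handle, centred on it. Push toward −x.

```bash
python3 -m crank '[[[0.008,0,0,0,0,0],[0.016,0,0,0,0,0],[0.022,0,0,0,0,0],[0.028,0,0,0,0,0],[0.028,0,0,0,0,0]]]'; python3 -m crank '[[[0.004,0,0,0,0,0],[0.008,0,0,0,0,0],[0.008,0,0,0,0,0]]]'; python3 -c "
from h import *
go(566.3,186.8,36,-175.1)"
```

```text
time: 45.6
tool_pos: [599.5, 189.6, 96.8]
tcp_rot: [180.0, 0.1, -175.1]
ft_force: [-0.9, -0.7, 0.6]
finger_gap: -0.0
time: 45.98
tool_pos: [591.0, 188.9, 96.5]
tcp_rot: [180.0, 0.0, -175.1]
ft_force: [-0.5, 0.7, -0.5]
finger_gap: 0.2
t 45.98 row [0.0248, -0.0, 0.0605] [0.0006, 0.0005, 0.0005] rows>= 2
```

```bash
for i in 1 2 3; do python3 -m crank '[[[0.0015,0,0,0,0,0],[0.003,0,0,0,0,0],[0.003,0,0,0,0,0]]]'|grep -E "pos|ft"; done; python3 -c "
from h import *
snap('wrist','w36.png');cal,p,d=snap('scene','s36.png',(200,80,420,230),3.5)
go(566.3,186.8,36,-175.1)"
```

```text
tool_pos: [587.9, 188.6, 96.5]
ft_force: [0.3, 0.5, -0.3]
tool_pos: [587.4, 188.6, 96.8]
ft_force: [13.7, 1.7, -8.5]
tool_pos: [587.5, 188.5, 97.2]
ft_force: [16.2, 2.2, -11.4]
t 47.2 row [0.0221, 0.0, 0.061] [0.0016, 0.0129, -0.0003] rows>= 2
```

View pics/w36.png

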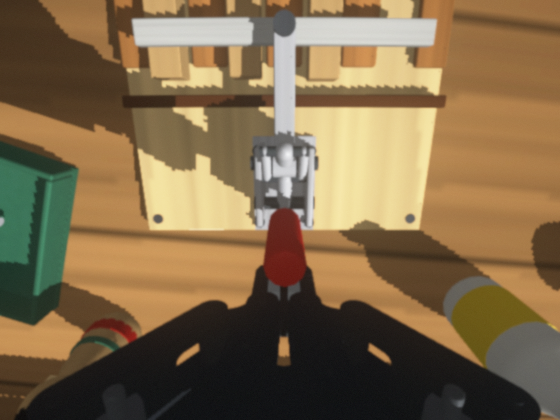

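View pics/s36.png

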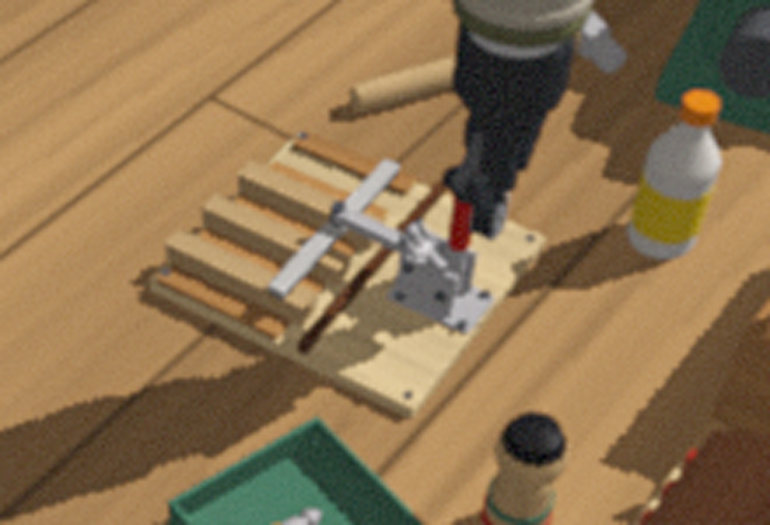

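```bash
python3 -m crank '[[[-0.015,0,0,0,0,0],[-0.03,0,-0.02,0,0,0],[-0.03,0,-0.08,0,0,0],[-0.02,0,-0.14,0,0,0],[0.03,0,-0.17,0,0,0],[0.07,0,-0.17,0,0,0],[0.07,0,-0.17,0,0,0]]]' 0; python3 - <<'E'
from tl import *
s,C,L,p=tool('w37.png'); print(s['tool_pos'])
b,g,rr=[p[...,i].astype(int) for i in range(3)]
m=((rr>90)&(g<60)&(b<60)&(np.hypot(C[...,0]-575,C[...,1]-188)<50)&(C[...,2]>40)).astype(np.uint8)
P=C[m>0]; print(len(P),P.min(0),P.max(0)); T=P[P[:,2]>P[:,2].max()-6]; print("top",T.mean(0),len(T))
c,sn=np.cos(np.radians(4.9)),np.sin(np.radians(4.9))
d=C-[421.8,174.4,0]; J=np.stack([d[...,0]*c+d[...,1]*sn,-d[...,0]*sn+d[...,1]*c,C[...,2]],-1)
for y in(-80,-60,-40,40,60,80):
    q=J[(abs(J[...,1]-y)<5)&(J[...,2]>36)&(J[...,2]<160)&(J[...,0]<110)&(J[...,0]>0)]; print(y,len(q),q.mean(0) if len(q) else None)
cal,p,d=snap('scene','s37.png',(200,80,420,230),3.5)
E
```

```text
time: 48.08
tool_pos: [513.6, 182.1, 266.7]
tcp_rot: [179.9, 0.7, -175.1]
ft_force: [0.0, 0.4, 0.3]
finger_gap: 85.1
[514.94249824 182.13725097 266.74154597]
368 [557.38086231 178.6017074   81.62492672] [572.7070418  194.15282072 134.73995195]
top [564.21798592 185.97477193 132.24470985] 155
-80 102 [ 39.14483525 -80.01704191  43.2875429 ]
-60 104 [ 39.24156502 -59.9218708   43.247232  ]
-40 103 [ 39.44215906 -39.98447088  43.25016602]
40 100 [39.4505118  40.02256942 42.96501517]
60 104 [39.23912426 59.96182911 43.06681841]
80 101 [39.02712114 79.847063   43.02980405]
```

View pics/w37.png

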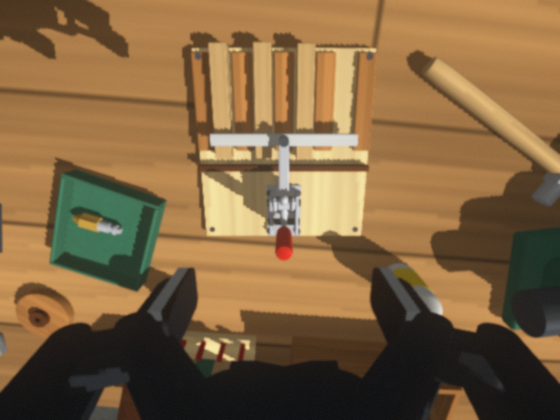

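View pics/s37.png

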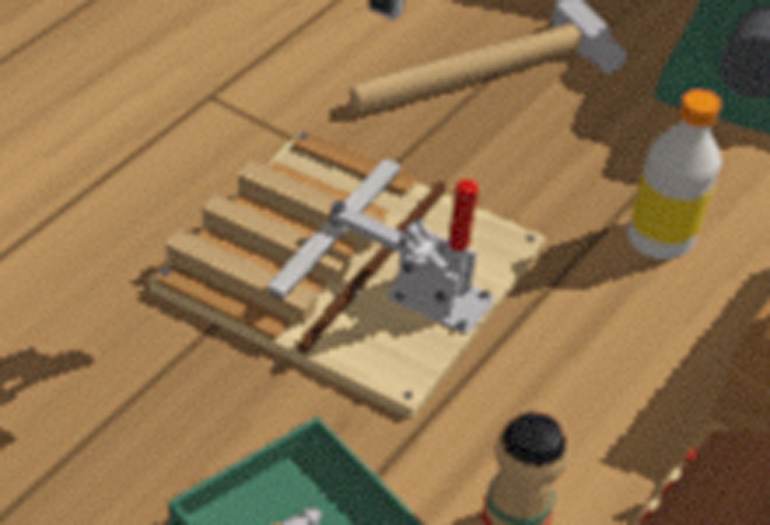

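```bash
python3 -m crank '[[[0.05,0,-0.03,0,0,0],[0.1,0,-0.06,0,0,0],[0.115,0,-0.08,0,0,0],[0.115,0,-0.08,0,0,0],[0.115,0,-0.08,0,0,0]]]'; python3 - <<'E'
from tl import *
s,C,L,p=tool('w38.png')
c,sn=np.cos(np.radians(4.9)),np.sin(np.radians(4.9))
d=C-[421.8,174.4,0]; J=np.stack([d[...,0]*c+d[...,1]*sn,-d[...,0]*sn+d[...,1]*c,C[...,2]],-1)
for y in(-75,-25,25,75):
    q=J[(abs(J[...,1]-y)<16)&(J[...,2]>27)&(J[...,2]<37)&(abs(J[...,0])<80)]
    if len(q)>50: print(y,len(q),q.min(0).round(1),q.max(0).round(1),"yends",q[q[:,0]<-50][:,1].mean().round(1),q[q[:,0]>52][:,1].mean().round(1),"z",q[q[:,0]<-40][:,2].mean().round(1),q[q[:,0]>50][:,2].mean().round(1))
snap('top','t38.png',(150,90,430,300),2.8)
E
```

```text
time: 48.8
tool_pos: [400.8, 172.0, 343.9]
tcp_rot: [179.9, 0.7, -175.1]
ft_force: [-0.6, 0.0, 0.3]
finger_gap: 85.5
-75 994 [-67.  -85.7  27.2] [ 63.4 -65.1  36.9] yends -74.9 -74.8 z 31.8 31.9
-25 981 [-67.2 -40.3  27.6] [ 63.4 -10.7  36.7] yends -24.9 -24.9 z 32.0 31.9
25 971 [-65.7   9.6  27.7] [63.4 40.8 36.9] yends 24.9 25.1 z 32.0 31.8
```

View pics/w38.png

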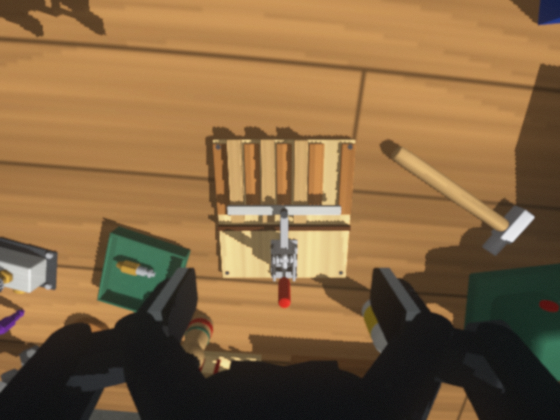

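View pics/t38.png

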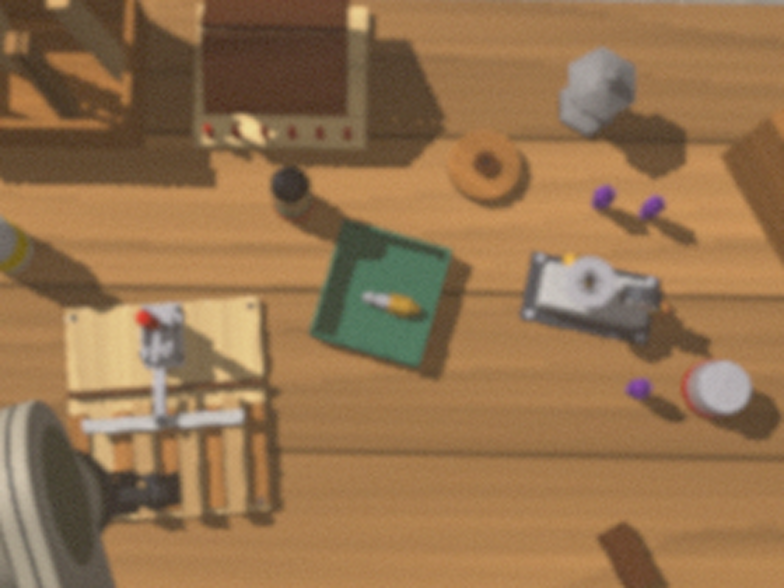

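```bash
python3 -c "
from h import *
print(r.hand_in(), r.sense()['time'])"
```

```text
the job is handed in; nothing more can be done
the job is handed in; nothing more can be done
```

The fence jig is ready for pinning, and I handed the job in at about 49 s.

**What I did:**
- **Nozzle:** I pushed the sleeve down (about 12 N), let it spring back, drew the brass nozzle out and laid it in the green tray.
- **Clamp opening:** It was ajar at the start. I pushed it fully open; the handle's slope read about 1.45 rad.
- **Slats:** There were three on the bench. One had been knocked aside during the run, so I found it again before picking it up. They went into the slots at y = 25, −25 and −75 mm.
- **Clamp closing:** The fingers slipped off the handle at about 0.2 rad, so I went round behind it and pushed until it stopped at upright.

**Last checks:**
- **Slats:** All three lie flat with tops at 32 mm. They are within 0.2 mm of the slot centre lines sideways and about 1.5 mm from centre lengthwise.
- **Clamp:** The bar lies level across the slats at jig x = 39 mm. The handle is upright to within about 0.02 rad of closed.
- **Scene:** The nozzle is in the tray and the sleeve is up. No slats remain on the bench. The doll, paint and wheel show no change in the final top view, and the glue is still standing.

No check failed at the end. The only upset was the slip while closing the clamp.

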